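Put the reagent cassettes back in the analyser's tray and lock it in

TASK

The run is over and reagent cassettes stand about on the bench. Draw the orange-knobbed latch fully aside, pull the analyser's reagent tray all the way out by its blue handle and put every cassette back in the slot marked with its own colour, standing upright and fully down. Then slide the loaded tray fully home into the reagent bay and shut the latch across it; leave the jar, the bottle and the tip box where they stand.

Things in the scene. Friction and masses are not known exactly. Their poses are not given: they have to be found in the camera images.
- bay (a point): Middle of the mouth of the reagent bay of a white and blue analyser, at floor level, 10 mm above the bench. Fixed. x points level into the bay, z up, y to its left (towards the robot). Bay 147 mm wide and 80 mm high inside; its roof starts 12 mm inside the mouth, top 96 mm above the bench. The cabinet (270 mm high) begins 275 mm inside.
- shelf_end (a point): Middle of the end stop (7 mm high) of the loading shelf, which runs from here 318 mm along x to the bay's mouth, flush with the bay floor. Fixed; axes as bay. Two guide rails, 12 mm high and 131 mm apart, run along shelf and bay and lead the 127 mm wide tray.
- tray_handle (a point): Grip point of the tray's blue handle, an upright plate 70 mm wide (y), 10 mm thick (x), top 20 mm above and the tray's underside 40 mm below this point; 48 mm clear behind it, then the tray's front wall. Axes as the tray's: x to its rear. In the frame of bay at x = -0.051 when fully home, -0.313 when out at the end stop. Starts home within 5 mm.
- tray_mid (a point): Middle of the underside of the grey tray's body, 234 x 127 mm, walls 22 mm high; axes x to its rear, z up. Loose, slides with friction; 0.25 kg empty, up to 1 kg loaded. Five slots in a row along x, 46 mm apart, centres at y = +17.5 mm, the third at x = 0; inside 42 mm (x) by 86 mm (y), floor 4 mm up. A label tile beside each, at y = -44.5 mm. Empty at the start.
- label_red_mid (a point): Centre of the red label tile, 38 x 28 x 6 mm, loose in a pocket on the tray and riding with it; axes as the tray's. Which slot has which label varies. The floor centre of the red slot lies 62 mm from here along +y and 13 mm lower.
- label_blue_mid (a point): Centre of the blue label tile, 38 x 28 x 6 mm, loose in a pocket on the tray and riding with it; axes as the tray's. Which slot has which label varies. The floor centre of the blue slot lies 62 mm from here along +y and 13 mm lower.
- label_green_mid (a point): Centre of the green label tile, 38 x 28 x 6 mm, loose in a pocket on the tray and riding with it; axes as the tray's. Which slot has which label varies. The floor centre of the green slot lies 62 mm from here along +y and 13 mm lower.
- label_yellow_mid (a point): Centre of the yellow label tile, 38 x 28 x 6 mm, loose in a pocket on the tray and riding with it; axes as the tray's. Which slot has which label varies. The floor centre of the yellow slot lies 62 mm from here along +y and 13 mm lower.
- label_black_mid (a point): Centre of the black label tile, 38 x 28 x 6 mm, loose in a pocket on the tray and riding with it; axes as the tray's. Which slot has which label varies. The floor centre of the black slot lies 62 mm from here along +y and 13 mm lower.
- cassette_red_mid (a point): Centre of the red cassette, 35 mm above its underside. White box 80 (x) x 34 (y) x 40 mm high; on top an upright red grip fin 50 mm long (x), 10 mm thick (y), from 5 to 35 mm above this point. 60 to 130 g. Stands lengthwise across the tray in its slot, either way round; seated, this point is 22 mm above the label's centre; 36 mm clear between neighbours' fins. None if absent.
- cassette_blue_mid (a point): Centre of the blue cassette, 35 mm above its underside. White box 80 (x) x 34 (y) x 40 mm high; on top an upright blue grip fin 50 mm long (x), 10 mm thick (y), from 5 to 35 mm above this point. 60 to 130 g. Stands lengthwise across the tray in its slot, either way round; seated, this point is 22 mm above the label's centre; 36 mm clear between neighbours' fins. None if absent.
- cassette_green_mid (a point): Centre of the green cassette, 35 mm above its underside. White box 80 (x) x 34 (y) x 40 mm high; on top an upright green grip fin 50 mm long (x), 10 mm thick (y), from 5 to 35 mm above this point. 60 to 130 g. Stands lengthwise across the tray in its slot, either way round; seated, this point is 22 mm above the label's centre; 36 mm clear between neighbours' fins. None if absent.
- cassette_yellow_mid (a point): Centre of the yellow cassette, 35 mm above its underside. White box 80 (x) x 34 (y) x 40 mm high; on top an upright yellow grip fin 50 mm long (x), 10 mm thick (y), from 5 to 35 mm above this point. 60 to 130 g. Stands lengthwise across the tray in its slot, either way round; seated, this point is 22 mm above the label's centre; 36 mm clear between neighbours' fins. None if absent.
- cassette_black_mid (a point): Centre of the black cassette, 35 mm above its underside. White box 80 (x) x 34 (y) x 40 mm high; on top an upright black grip fin 50 mm long (x), 10 mm thick (y), from 5 to 35 mm above this point. 60 to 130 g. Stands lengthwise across the tray in its slot, either way round; seated, this point is 22 mm above the label's centre; 36 mm clear between neighbours' fins. None if absent.
- latch (a joint): Slide latch at the bay's mouth, in m: 0 = shut (its bar lies 9 mm in front of a home tray's front wall and keeps it in), 0.045 = fully aside, clear of the tray. Slides along y of bay (+y opens) with about 2 N of friction, stays where left. Starts within 6 mm of shut.
- latch_knob (a point): Grip point on the latch's orange upright round knob, 18 mm in diameter, top 24 mm above this point, the bar's top 32 mm below it; 62 mm above the bench. Moves with the latch; when shut it is 30 mm clear of the bay's wall.
- jar: Bystander: small capped jar, 52 mm in diameter, 62 mm high, origin under its centre; stands among the cassettes.
- bottle: Bystander: amber bottle with blue cap, 66 mm in diameter, 150 mm high, origin under its centre.
- tip_box: Bystander: orange pipette-tip box, 118 x 80 x 63 mm, origin under its centre.

How it is judged (in metres and radians):
On the way, in this order (a step that is already met when the one before it is completed fails the run):
1. the empty tray is drawn out of the bay, to within 20 mm of the end stop (x of tray_handle in the frame of bay below -0.293 m), for 0.2 s.
2. every cassette present stands upright and fully down in the slot with the label of its own colour, with the tray still out of the bay (within 40 mm of the end stop) (x of cassette_red_mid in the frame of label_red_mid between -0.01 and 0.01 m and y of cassette_red_mid in the frame of label_red_mid between 0.05 and 0.074 m and z of cassette_red_mid in the frame of label_red_mid between 0.014 and 0.03 m and angle between each of cassette_red_mid, cassette_blue_mid, cassette_green_mid, cassette_yellow_mid, cassette_black_mid's own z axis and vertical below 0.12 rad and x of cassette_blue_mid in the frame of label_blue_mid between -0.01 and 0.01 m and y of cassette_blue_mid in the frame of label_blue_mid between 0.05 and 0.074 m and z of cassette_blue_mid in the frame of label_blue_mid between 0.014 and 0.03 m and x of cassette_green_mid in the frame of label_green_mid between -0.01 and 0.01 m and y of cassette_green_mid in the frame of label_green_mid between 0.05 and 0.074 m and z of cassette_green_mid in the frame of label_green_mid between 0.014 and 0.03 m and x of cassette_yellow_mid in the frame of label_yellow_mid between -0.01 and 0.01 m and y of cassette_yellow_mid in the frame of label_yellow_mid between 0.05 and 0.074 m and z of cassette_yellow_mid in the frame of label_yellow_mid between 0.014 and 0.03 m and x of cassette_black_mid in the frame of label_black_mid between -0.01 and 0.01 m and y of cassette_black_mid in the frame of label_black_mid between 0.05 and 0.074 m and z of cassette_black_mid in the frame of label_black_mid between 0.014 and 0.03 m and x of tray_handle in the frame of bay below -0.273 m), for 0.2 s.
At the end, for the whole second after the job is handed in: Every cassette present is upright (0.12 rad), fully down (8 mm) and within 10 mm along and 12 mm across the tray of the middle of its own colour's slot; tray home within 8 mm, latch shut within 8 mm, tray and cassettes at rest (x of cassette_red_mid in the frame of label_red_mid between -0.01 and 0.01 m and y of cassette_red_mid in the frame of label_red_mid between 0.05 and 0.074 m and z of cassette_red_mid in the frame of label_red_mid between 0.014 and 0.03 m and angle between each of cassette_red_mid, cassette_blue_mid, cassette_green_mid, cassette_yellow_mid, cassette_black_mid's own z axis and vertical below 0.12 rad and x of cassette_blue_mid in the frame of label_blue_mid between -0.01 and 0.01 m and y of cassette_blue_mid in the frame of label_blue_mid between 0.05 and 0.074 m and z of cassette_blue_mid in the frame of label_blue_mid between 0.014 and 0.03 m and x of cassette_green_mid in the frame of label_green_mid between -0.01 and 0.01 m and y of cassette_green_mid in the frame of label_green_mid between 0.05 and 0.074 m and z of cassette_green_mid in the frame of label_green_mid between 0.014 and 0.03 m and x of cassette_yellow_mid in the frame of label_yellow_mid between -0.01 and 0.01 m and y of cassette_yellow_mid in the frame of label_yellow_mid between 0.05 and 0.074 m and z of cassette_yellow_mid in the frame of label_yellow_mid between 0.014 and 0.03 m and x of cassette_black_mid in the frame of label_black_mid between -0.01 and 0.01 m and y of cassette_black_mid in the frame of label_black_mid between 0.05 and 0.074 m and z of cassette_black_mid in the frame of label_black_mid between 0.014 and 0.03 m and x of tray_handle in the frame of bay above -0.059 m and z of tray_handle in the frame of bay below 0.046 m and value of joint latch below 0.008 m and linear speed of each of tray, cassette_red, cassette_blue, cassette_green, cassette_yellow, cassette_black below 0.02 m/s); the robot touches nothing.
It fails at once if the jar is shifted by more than 50 mm or tipped (distance of jar from where it was at the start of the episode above 0.05 m or angle between jar's own z axis and vertical above 0.4 rad).
It fails at once if the bottle is shifted by more than 50 mm or tipped (distance of bottle from where it was at the start of the episode above 0.05 m or angle between bottle's own z axis and vertical above 0.4 rad).
It fails at once if the tip box is shifted by more than 50 mm or tipped (distance of tip_box from where it was at the start of the episode above 0.05 m or angle between tip_box's own z axis and vertical above 0.4 rad).
Of cassette_red, cassette_blue, cassette_green, cassette_yellow, cassette_black only 3 to 5 are there at a start; the rules pass over those that are not, and their reading is None.
At some moment in a run one of cassette_red, cassette_blue, cassette_green, cassette_yellow, cassette_black may be knocked a few centimetres aside while the robot is not near it.
Once in a run the grip may slacken for a moment while it holds something.
It also fails if it takes over 210 s, if anything falls off the work surface, if the arm or the gripper's body presses on something with over 40 N, if the wrist force passes 120 N, or if a joint passes its speed limit or range.

ROBOT

A 6-joint arm with a two-finger parallel gripper is mounted at the origin on the work surface. World frame = base frame: x ahead of the robot, y to its left, z up, the work surface at z = 0. Lengths are in mm, angles in degrees, forces in N, time in s.
With the tool pointing down it reaches from about 350 to 850 mm from the base axis. Payload 8.1 kg.
Tool frame: the origin (TCP) lies midway between the tips of the shut fingers; the grasp point (between the pads) lies 19 mm behind it; y points along the fingers, x is the direction in which the jaws open and shut, and the axes are right-handed (so a half turn about y gives the same grasp; the last joint's range is limited). The gripper opens to 85 mm and grips with 20 to 120 N. Pads are 22 mm wide; open, the fingers measure 114 mm over their backs; the gripper's body (76 mm by 85 mm) begins 54 mm behind the grasp point. The pads swing forward as they close: fully open they stand 13 mm farther back than shut.
Start: joints at [63.06, 7.471, 85.268, -0, 87.261, -4.893], TCP at [225.204, 556.137, 231.292] pointing down, gripper open.
Joint ranges: [-169.43, 169.43], [-51.17, 129.36], [1.28, 143.12], [-76.62, 256.62], [0, 156.53], [-152.29, 152.29]. Speed limits (degrees/s): [136.94, 136.94, 159.86, 180, 180, 180].

INTERFACE

Orientations are given as [roll, pitch, yaw] about the fixed x, y, z axes, in that order (R = Rz(yaw) Ry(pitch) Rx(roll)).
In Python, from bench import r gives the robot as it stands.
- The arm moves only by the tool move_arm, never from a script. Its arguments are lists of equal length, an entry for each row: "linear": the shift along the tool's x, y, z normalised to -1 to 1, where 1 is 300 mm, a list of three; "twist": the turn, a rotation vector about the tool's x, y, z normalised to -1 to 1, where 1 is pi/2 rad, a list of three; "hand": the opening, from -1 (shut) to 1 (fully open). A call has 1 to 12 rows; each row is the pose to reach, as a shift and turn from the pose measured when the call began, along the tool's axes at that moment; what a row does not reach only later rows make up. A row lasts 1/12 s, in which the tool goes at most 41.7 mm and 7.16 degrees, less where a joint would pass 70% of its speed; a pose out of reach is approached as far as the arm can. A call with a number of a shift or a turn outside -1 to 1 is refused whole. A call with a gripper value outside its range is refused whole. The fingers move at their own pace and stop on an object; "force" is the grip in N (left out, the last holds). Time passes only in rows, so rows that repeat a pose let the fingers close. It gives the time, the measured TCP pose, the force and the opening at its end, in the units of the state.
- r.sense(): the state, without advancing time (a new reading comes with each control period).
- r.snapshot(name): name is "scene" or "side" or "wrist"; returns a dict with "frame" (400x640x3 uint8, red, green, blue), "range_z" (400x640 float32, mm along the optical axis (not along the pixel's ray), 0 where there is no reading), "intrinsics" (3x3 intrinsics, pixels), "R" (3x3) and "t" (3): a world point X has camera coordinates R X + t; the wrist camera has in their place "hand_eye" (4x4, takes a point from camera to tool coordinates, whose origin is the TCP and whose axes are the tool frame's). Camera axes: x right, y down, z forward; pixel columns grow to the right and rows downward; lengths in mm; the calibration is good to about 2 mm. A picture is of the moment at which its call begins: read the wrist's pose just before it.
- r.hand_in(): hands the job in, once; it reports no verdict.
The state is a dict: "time": time; "joint_pos": joint angles; "qd": joint speeds; "joint_efforts": joint torques, N m; "tool_pos": TCP position; "tcp_rot": TCP orientation; "ft_force": force on the tool from outside, world axes, zero at the start; "wrist_torque": the same for the moment, N m; "finger_gap": finger opening in mm.
Only numpy, scipy, OpenCV 4.12 (cv2) and the standard library are available. Lean on these libraries where they do the work, as an engineer would, in place of code of your own. Each camera call takes 0.05 s, during which the arm holds its last target. There are 200 camera calls.

## Working session

There is one attempt and no reset: what is moved stays moved. The work goes in short steps, Python scripts to look and compute and a tool call to move; the robot and the scene stay as the last step left them, time stands still between calls to the robot, and variables do not carry over. Pictures are saved under pics/ and viewed, on a budget of 14 in all, crops included, one or two more only if the job needs it, and the job is handed in when it is done.

Besides the shell and the picture viewer there is one more tool, called after ">>>" by a JSON object that holds its "name" and its "arguments", one argument or row to a line. move_arm: Moves the arm, as the interface text tells. Scaled input: -1 to 1 covers 300 mm each way for a shift and pi/2 rad each way for a turn. Its arguments: {"type":"object","properties":{"linear":{"type":"array","items":{"type":"array","items":{"type":"number","minimum":-1,"maximum":1}}},"twist":{"type":"array","items":{"type":"array","items":{"type":"number","minimum":-1,"maximum":1}}},"hand":{"type":"array","items":{"type":"number"}},"force":{"type":"number"}},"required":["linear","twist","hand"]}

```bash
mkdir -p pics; ls; cat > h.py <<'E'
import numpy as np, cv2
from scipy.spatial.transform import Rotation as Ro
from bench import r
def shot(n,save=None):
    s=r.sense(); d=r.snapshot(n)
    if n=="wrist":
        T=np.eye(4); T[:3,:3]=Ro.from_euler('xyz',s['tcp_rot'],degrees=True).as_matrix(); T[:3,3]=s['tool_pos']
        d['M']=T@np.array(d['hand_eye'])
    else:
        M=np.eye(4); M[:3,:3]=d['R']; M[:3,3]=d['t']; d['M']=np.linalg.inv(M)
    if save: cv2.imwrite('pics/'+save,d['frame'][:,:,::-1])
    return d
def cloud(d):
    z=d['range_z'].astype(float); K=np.array(d['intrinsics']); v,u=np.mgrid[:z.shape[0],:z.shape[1]]
    P=np.stack([(u-K[0,2])/K[0,0]*z,(v-K[1,2])/K[1,1]*z,z],-1)@d['M'][:3,:3].T+d['M'][:3,3]
    P[z<=0]=np.nan; return P
def px(d,u,v,w=1):
    P=cloud(d)[v-w:v+w+1,u-w:u+w+1].reshape(-1,3); return np.nanmedian(P,0)
E
python3 - <<'E'
from h import *
print(r.sense())
for n in("scene","side","wrist"):
    d=shot(n,n+'0.png'); np.savez(''+n+'0.npz',**{k:np.array(v) for k,v in d.items()})
a=[cv2.imread(f'pics/{n}0.png') for n in("scene","side")]
E
```

```text
pics
{'time': 0.0, 'joint_pos': array([ 6.30578714e+01,  7.51472002e+00,  8.53303775e+01, -9.51321033e-05,
        8.72604041e+01, -4.89155114e+00]), 'qd': array([ 0.04493601, -0.10657151,  0.02881146, -0.02838716,  0.0416782 ,
        0.06412293]), 'joint_efforts': array([-1.27840744e-03, -5.69392884e+01, -5.00556529e+01, -4.00438466e-04,
        1.47504627e-02, -6.53979578e-05]), 'tool_pos': array([224.97018   , 555.63393269, 230.23794187]), 'tcp_rot': array([-89.99109854,   0.10512544,  67.94943532]), 'ft_force': array([-0.30113245,  0.44888304, -0.77882029]), 'wrist_torque': array([-0.00571657,  0.01954735,  0.0097794 ]), 'finger_gap': 85.19869194229113}
```

View pics/scene0.png

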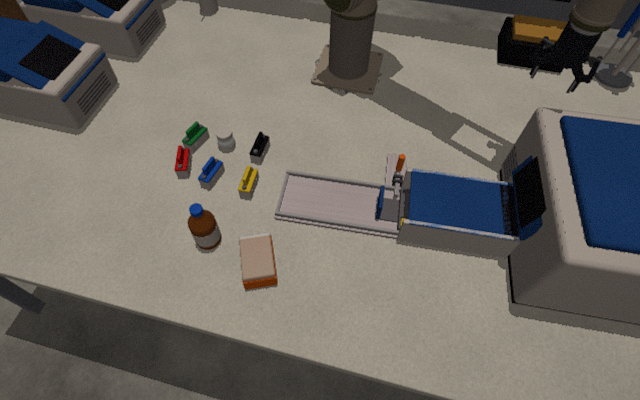

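View pics/side0.png

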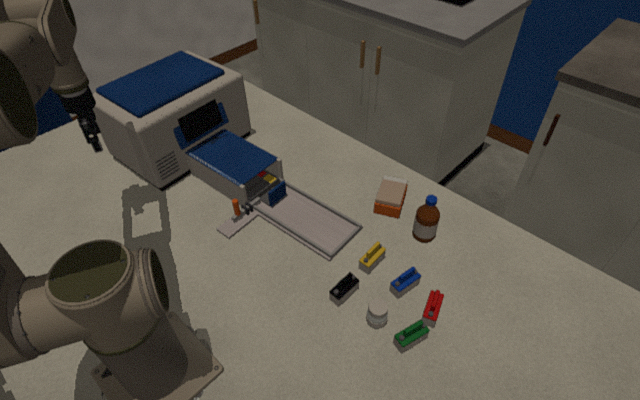

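The scene view shows all five cassettes at the left: green (195,133), red (182,160), blue (210,170), black (260,147) and yellow (249,180). The jar is at (225,138), the bottle at (204,228) and the tip box at (258,262). The orange knob is at (401,162), the blue handle at (380,203) and the shelf runs left of the bay. The side view agrees with this.

```bash
cat >> h.py <<'E'
def seg(d,zlo,zhi,box=None):
    P=cloud(d); f=cv2.cvtColor(d['frame'],cv2.COLOR_RGB2HSV).astype(int); H,S,V=f[...,0],f[...,1],f[...,2]
    m=(P[...,2]>zlo)&(P[...,2]<zhi)
    if box: m&=(P[...,0]>box[0])&(P[...,0]<box[1])&(P[...,1]>box[2])&(P[...,1]<box[3])
    c={'red':((H<6)|(H>174))&(S>150),'orange':(H>=6)&(H<18)&(S>150),'yellow':(H>=20)&(H<35)&(S>130),'green':(H>45)&(H<85)&(S>100),'blue':(H>95)&(H<125)&(S>130),'black':(V<45)}
    return P,{k:m&v for k,v in c.items()}
def fin(P,m):
    n,l,st,_=cv2.connectedComponentsWithStats(m.astype(np.uint8))
    if n<2: return None
    i=1+st[1:,4].argmax(); Q=P[l==i]
    (c,sz,a)=cv2.minAreaRect(Q[:,:2].astype(np.float32)); 
    if sz[0]<sz[1]: a+=90;sz=sz[::-1]
    return np.round(c,1),np.round(sz,1),round((a+90)%180-90,1),np.round(np.percentile(Q[:,2],[2,98]),1),len(Q)
E
python3 - <<'E'
from h import *
for n in('scene','side'):
    d={k:v for k,v in np.load(n+'0.npz').items()}
    pts={'scene':dict(knob=(401,158),handle=(380,203),shelfL=(290,174),shelfR=(278,218),rail_nearmouth=(386,187),rooffl=(412,172),roofnl=(403,222),roofr=(505,180),roofrn=(512,235),jar=(224,133),tip=(257,258),cap=(196,209))
      ,'side':dict(knob=(237,204),handle=(277,188),jar=(377,306),shelfcorner1=(361,226),shelfcorner2=(331,254),tip=(393,190))}[n]
    for k,(u,v) in pts.items(): print(n,k,px(d,u,v).round(1))
    P,M=seg(d,42,90)
    for k,m in M.items():
        m=m&(P[...,0]>250)&(P[...,0]<900)&(P[...,1]>-200 if False else True)
        print(n,k,fin(P,m))
E
```

```text
scene knob [430.8 235.9  86. ]
scene handle [579.5 205.   71.4]
scene shelfL [510.3 -57.7  13.6]
scene shelfR [654.4 -48.3   8.1]
scene rail_nearmouth [488.  213.9  18.3]
scene rooffl [479.5 269.3  96.4]
scene roofnl [632.9 267.8  91.2]
scene roofr [404.1 522.9  51. ]
scene roofrn [607.3 518.6  97.9]
scene jar [ 451.7 -273.    61.7]
scene tip [802.8 -49.   64.9]
scene cap [ 758.7 -201.4  151.3]
scene red (array([ 560. , -361.7]), array([70.3, 32.8]), 18.7, array([42.2, 73.2]), 133)
scene orange (array([ 776.3, -191.3]), array([58.5, 20. ]), -56.7, array([73.4, 89.3]), 82)
scene yellow (array([ 580.4, -158.5]), array([64.1, 29.1]), 4.4, array([42.2, 72.2]), 145)
scene green (array([ 456.3, -366.4]), array([61.3, 20.5]), -28.5, array([42.1, 72.6]), 150)
scene blue (array([ 578.2, -269.9]), array([64.4, 24.8]), -8.5, array([42.4, 72.6]), 154)
scene black (array([ 450., -170.]), array([46.4, 25.6]), 10.9, array([42.1, 72.8]), 114)
side knob [423.7 227.2  71.7]
side handle [553.1 197.5  65.7]
side jar [ 440.8 -279.5   62. ]
side shelfcorner1 [646.9 -61.6  12.1]
side shelfcorner2 [504.6 -71.5  20.1]
side tip [787.8 -66.1  63.3]
side red (array([ 554.6, -365.4]), array([60.3, 17.2]), 17.1, array([42.1, 72.8]), 111)
side orange (array([ 732.4, -220. ]), array([59.7, 22.3]), -59.5, array([71.9, 89.6]), 89)
side yellow (array([ 566.5, -166.5]), array([64.4, 18.8]), -4.9, array([42.8, 72.6]), 129)
side green (array([ 454.1, -372.7]), array([49.2, 18.1]), -16.8, array([42.5, 72.3]), 179)
side blue (array([550.9, 200.9]), array([67. , 11.4]), 5.0, array([42.6, 73. ]), 133)
side black (array([ 447.8, -177.6]), array([59.4, 25.1]), -8.7, array([42.2, 72.4]), 153)
```

```bash
cat >> h.py <<'E'
def plan(x,y,z,yaw,s=None,R0=None,p0=None):
    "x,y,z = TCP target mm, yaw deg, tool down"
    s=r.sense() if s is None else s
    R=Ro.from_euler('xyz',s['tcp_rot'],degrees=True); G=Ro.from_euler('xyz',[-90,0,yaw],degrees=True)
    dp=R.inv().apply(np.array([x,y,z])-s['tool_pos'])/300; tw=(R.inv()*G).as_rotvec()/(np.pi/2)
    rows=max(abs(np.linalg.norm(dp)*300/41.7),np.linalg.norm(tw)*90/7.16)
    print('lin',dp.round(4).tolist(),'tw',tw.round(4).tolist(),'rows>=%.1f'%rows)
E
python3 - <<'E'
from h import *
d=np.load('wrist0.npz'); print(d['hand_eye'].round(3),d['intrinsics'])
plan(440,170,330,85)
E
```

```text
[[   1.      -0.       0.      -0.498]
 [  -0.      -0.29     0.957 -142.068]
 [   0.      -0.957   -0.29    75.569]
 [   0.       0.       0.       1.   ]] [[297.86784779   0.         320.85214566]
 [  0.         297.86784779 199.33967818]
 [  0.           0.           1.        ]]
lin [-0.9232, -0.3306, -1.1469] tw [-0.0002, -0.1894, -0.0009] rows>=10.9
```

>>> {"name": "move_arm", "arguments": {
  "linear": [
    [-0.2, -0.3, -0.2],
    [-0.8, -0.33, -1.0],
    [-0.8, -0.33, -1.0],
    [-0.8, -0.33, -1.0],
    [-0.8, -0.33, -1.0],
    [-0.8, -0.33, -1.0],
    [-0.8, -0.33, -1.0],
    [-0.8, -0.33, -1.0],
    [-0.8, -0.33, -1.0],
    [-0.8, -0.33, -1.0],
    [-0.8, -0.33, -1.0],
    [-0.8, -0.33, -1.0]
  ],
  "twist": [
    [0, -0.19, 0],
    [0, -0.19, 0],
    [0, -0.19, 0],
    [0, -0.19, 0],
    [0, -0.19, 0],
    [0, -0.19, 0],
    [0, -0.19, 0],
    [0, -0.19, 0],
    [0, -0.19, 0],
    [0, -0.19, 0],
    [0, -0.19, 0],
    [0, -0.19, 0]
  ],
  "hand": [-1, -1, -1, -1, -1, -1, -1, -1, -1, -1, -1, -1],
  "force": 40
}}

```text
time: 1.15
tool_pos: [413.8, 219.5, 330.0]
tcp_rot: [-90.0, 0.1, 84.8]
ft_force: [0.4, 0.7, -0.2]
finger_gap: 0.2
```

```bash
python3 - <<'E'
from h import *
s=r.sense(); print(s['tool_pos'],s['tcp_rot'],s['finger_gap'])
d=shot('wrist','w1.png'); np.savez('w1.npz',**{k:np.array(v) for k,v in d.items()})
E
```

```text
[413.80527987 219.49583637 329.95758025] [-8.99867888e+01  6.18337286e-02  8.48426314e+01] 0.17749283251221665
```

View pics/w1.png

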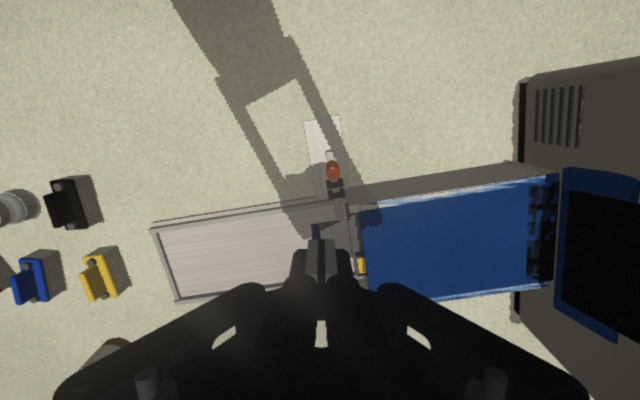

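The wrist view shows the orange knob at (333,168), the shelf's left end at (152,226)–(177,302) and the bay's blue roof. The fingers are in front of the handle. Next I'll fit the bay pose.

```bash
python3 - <<'E'
from h import *
d=dict(np.load('w1.npz')); P=cloud(d)
f=cv2.cvtColor(d['frame'],cv2.COLOR_RGB2HSV).astype(int)
m=(f[...,0]>95)&(f[...,0]<125)&(f[...,1]>130)&(abs(P[...,2]-96)<6)
m[:, :365]=0; m[330:]=0
Q=P[m]; print('roof',cv2.minAreaRect(Q[:,:2].astype(np.float32)),np.median(Q[:,2]),len(Q))
# outer edge of roof toward robot: per-column min x
def edge(cols,sel):
    out=[]
    for u in cols:
        q=P[:,u][sel[:,u]]
        if len(q): out.append(q[q[:,0].argmin(),:2])
    o=np.array(out); k=np.polyfit(o[:,1],o[:,0],1); return k,np.std(o[:,0]-np.polyval(k,o[:,1])),o[[0,-1]]
sel=(abs(P[...,2]-96)<6); sel[330:]=0
print('roofedge',edge(range(385,525,4),sel))
sel=(P[...,2]>15)&(P[...,2]<30); sel[320:]=0
print('rail',edge(range(165,300,4),sel))
P2,M=seg(d,45,100,(350,520,150,330)); print('knob',fin(P2,M['orange']),fin(P2,M['red']))
for n,(u,v) in dict(knob=(333,166),endtop=(152,229),endbot=(177,300),endtop2=(163,231),mouthtop=(347,203)).items(): print(n,px(d,u,v).round(1))
E
```

```text
roof ((537.17626953125, 400.2572937011719), (166.8912353515625, 261.7576599121094), 4.502967357635498) 95.55909784342987 15855
roofedge (array([-7.58097455e-02,  4.82852873e+02]), np.float64(0.2923244588649366), array([[460.16822633, 300.9210722 ],
       [446.60545813, 479.14553804]]))
rail (array([-7.72174610e-02,  4.94776224e+02]), np.float64(0.19533060729447094), array([[498.66851833, -45.45923762],
       [481.40436029, 174.96075647]]))
knob (array([419.5, 235. ]), array([15.4, 13.3]), -4.9, array([79.9, 86.9]), 114) None
knob [412.4 235.8  79.3]
endtop [500.5 -65.9  20.4]
endbot [637.9 -56.8  18.8]
endtop2 [505.4 -48.9  20.4]
mouthtop [465.  251.7  80.8]
```

```bash
python3 - <<'E'
from h import *
plan(453,237.5,130,94.4);plan(453,237.5,48,94.4)
E
```

```text
lin [0.0689, 0.6651, -0.1281] tw [-0.0007, -0.105, -0.0006] rows>=4.9
lin [0.0692, 0.9384, -0.1284] tw [-0.0007, -0.105, -0.0006] rows>=6.8
```

>>> {"name": "move_arm", "arguments": {
  "linear": [
    [0.069, 0.3, -0.128],
    [0.069, 0.6, -0.128],
    [0.069, 0.665, -0.128],
    [0.069, 0.665, -0.128],
    [0.069, 0.665, -0.128],
    [0.069, 0.665, -0.128],
    [0.069, 0.8, -0.128],
    [0.069, 0.9, -0.128],
    [0.069, 0.938, -0.128],
    [0.069, 0.938, -0.128],
    [0.069, 0.938, -0.128]
  ],
  "twist": [
    [0, -0.105, 0],
    [0, -0.105, 0],
    [0, -0.105, 0],
    [0, -0.105, 0],
    [0, -0.105, 0],
    [0, -0.105, 0],
    [0, -0.105, 0],
    [0, -0.105, 0],
    [0, -0.105, 0],
    [0, -0.105, 0],
    [0, -0.105, 0]
  ],
  "hand": [-1, -1, -1, -1, -1, -1, -1, -1, -1, -1, -1]
}}

```text
time: 2.12
tool_pos: [453.0, 238.3, 49.5]
tcp_rot: [-89.9, 0.0, 94.5]
ft_force: [0.7, -0.1, 0.2]
finger_gap: -0.0
```

>>> {"name": "move_arm", "arguments": {
  "linear": [
    [0, 0, 0.03],
    [0, 0, 0.06],
    [0, 0, 0.09],
    [0, 0, 0.12],
    [0, 0, 0.14],
    [0, 0, 0.16],
    [0, 0, 0.17],
    [0, 0, 0.18],
    [0, 0, 0.18],
    [0, 0, 0.18]
  ],
  "twist": [
    [0, 0, 0],
    [0, 0, 0],
    [0, 0, 0],
    [0, 0, 0],
    [0, 0, 0],
    [0, 0, 0],
    [0, 0, 0],
    [0, 0, 0],
    [0, 0, 0],
    [0, 0, 0]
  ],
  "hand": [-1, -1, -1, -1, -1, -1, -1, -1, -1, -1]
}}

```text
time: 2.95
tool_pos: [401.5, 234.3, 50.0]
tcp_rot: [-90.3, -0.0, 94.4]
ft_force: [14.8, 0.9, -8.2]
finger_gap: -0.1
```

>>> {"name": "move_arm", "arguments": {
  "linear": [
    [0, 0, -0.02],
    [0, -0.1, -0.02],
    [-0.05, -0.23, -0.05],
    [-0.2, -0.37, -0.1],
    [-0.3, -0.37, -0.14],
    [-0.35, -0.37, -0.14],
    [-0.35, -0.37, -0.14],
    [-0.35, -0.37, -0.14]
  ],
  "twist": [
    [0, 0, 0],
    [0, 0, 0],
    [0, 0, 0],
    [0, 0, 0],
    [0, 0, 0],
    [0, 0, 0],
    [0, 0, 0],
    [0, 0, 0]
  ],
  "hand": [-1, -1, -1, -1, -1, -1, -1, -1]
}}

```text
time: 3.62
tool_pos: [450.9, 131.8, 161.0]
tcp_rot: [-90.2, -0.0, 94.3]
ft_force: [-1.4, 0.1, -0.2]
finger_gap: -0.2
```

```bash
python3 - <<'E'
from h import *
s=r.sense(); print(s['tool_pos'],s['tcp_rot'])
d=shot('wrist','w2.png'); np.savez('w2.npz',**{k:np.array(v) for k,v in d.items()})
P,M=seg(d,55,78,(450,640,120,260)); print('handle',fin(P,M['blue']))
P,M=seg(d,75,100,(330,500,170,290)); print('knob',fin(P,M['orange']))
E
```

```text
[450.87326775 131.80761912 160.99984808] [-9.02090675e+01 -1.21397058e-02  9.42790735e+01]
handle None
knob (array([380.3, 231. ]), array([16.7, 16.4]), 7.8, array([82. , 86.9]), 478)
```

View pics/w2.png

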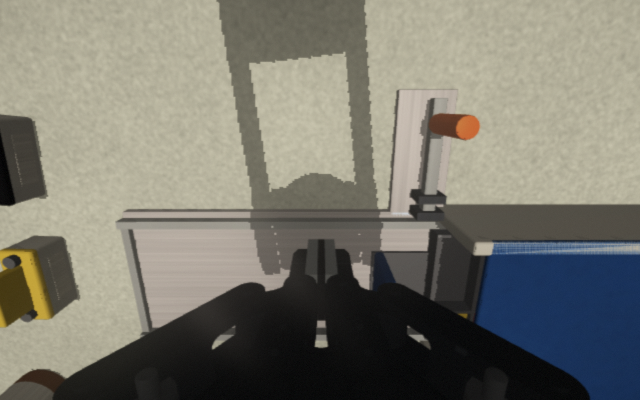

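Knob is at (463,127), with the bar drawn back clear of the shelf. The handle's edge is at about (375,265), partly hidden by the gripper.

```bash
python3 - <<'E'
from h import *
d=dict(np.load('w2.npz'))
for u,v in [(374,256),(378,256),(385,256),(377,268),(380,280),(395,256),(410,256)]: print(u,v,px(d,u,v).round(1),d['frame'][v,u])
d=dict(np.load('side0.npz')); P,M=seg(d,64,80,(450,640,120,260)); print('handle',fin(P,M['blue']))
d=dict(np.load('scene0.npz')); P,M=seg(d,60,80,(450,640,120,240)); print('handle',fin(P,M['blue']))
plan(551,203,110,94.4);plan(551,203,31,94.4)
E
```

```text
374 256 [522.2 194.9  14.2] [42 42 44]
378 256 [518.7 197.5  20.7] [29 34 45]
385 256 [521.3 207.   13.4] [78 76 76]
377 268 [526.1 195.2  33.6] [25 29 37]
380 280 [529.3 195.5  50.5] [22 28 37]
395 256 [521.4 217.8  13.5] [91 87 84]
410 256 [520.3 233.8  13.4] [90 87 83]
handle (array([550.7, 201.2]), array([66.6, 11.2]), 3.5, array([64.3, 74. ]), 52)
handle (array([558.5, 204. ]), array([65.4,  7.7]), 5.4, array([63.3, 73.5]), 72)
lin [0.2083, 0.1696, -0.3518] tw [0.0018, -0.0005, 0.0003] rows>=3.2
lin [0.2082, 0.4329, -0.351] tw [0.0018, -0.0005, 0.0003] rows>=4.3
```

>>> {"name": "move_arm", "arguments": {
  "linear": [
    [0.1, 0.0, -0.2],
    [0.203, 0.17, -0.353],
    [0.203, 0.17, -0.353],
    [0.203, 0.17, -0.353],
    [0.203, 0.17, -0.353],
    [0.203, 0.28, -0.353],
    [0.203, 0.4, -0.353],
    [0.203, 0.433, -0.353],
    [0.203, 0.433, -0.353],
    [0.203, 0.433, -0.353],
    [0.203, 0.433, -0.353],
    [0.203, 0.433, -0.353]
  ],
  "twist": [
    [0, 0, 0],
    [0, 0, 0],
    [0, 0, 0],
    [0, 0, 0],
    [0, 0, 0],
    [0, 0, 0],
    [0, 0, 0],
    [0, 0, 0],
    [0, 0, 0],
    [0, 0, 0],
    [0, 0, 0],
    [0, 0, 0]
  ],
  "hand": [0.06, 0.06, 0.06, 0.06, 0.06, 0.06, 0.06, 0.06, -1, -1, -1, -1],
  "force": 40
}}

```text
time: 4.67
tool_pos: [553.3, 202.0, 33.7]
tcp_rot: [-90.4, -0.1, 94.4]
ft_force: [-0.2, 0.0, -2.0]
finger_gap: 9.6
```

>>> {"name": "move_arm", "arguments": {
  "linear": [
    [0, 0, 0],
    [0, 0, 0],
    [0, 0, 0],
    [0, 0, 0]
  ],
  "twist": [
    [0, 0, 0],
    [0, 0, 0],
    [0, 0, 0],
    [0, 0, 0]
  ],
  "hand": [-1, -1, -1, -1]
}}

```text
time: 5.0
tool_pos: [553.5, 201.9, 34.1]
tcp_rot: [-90.4, -0.1, 94.4]
ft_force: [-0.5, -0.9, -1.5]
finger_gap: 9.4
```

>>> {"name": "move_arm", "arguments": {
  "linear": [
    [-0.04, 0, 0],
    [-0.12, 0, 0],
    [-0.2, 0, 0],
    [-0.28, 0, 0],
    [-0.36, 0, 0],
    [-0.44, 0, 0],
    [-0.52, 0, 0],
    [-0.6, 0, 0],
    [-0.68, 0, 0],
    [-0.76, 0, 0],
    [-0.82, 0, 0],
    [-0.83, 0, 0]
  ],
  "twist": [
    [0, 0, 0],
    [0, 0, 0],
    [0, 0, 0],
    [0, 0, 0],
    [0, 0, 0],
    [0, 0, 0],
    [0, 0, 0],
    [0, 0, 0],
    [0, 0, 0],
    [0, 0, 0],
    [0, 0, 0],
    [0, 0, 0]
  ],
  "hand": [-1, -1, -1, -1, -1, -1, -1, -1, -1, -1, -1, -1]
}}

```text
time: 6.0
tool_pos: [572.4, -50.0, 34.0]
tcp_rot: [-90.4, 0.0, 94.2]
ft_force: [0.6, -0.6, -1.8]
finger_gap: 9.5
```

>>> {"name": "move_arm", "arguments": {
  "linear": [
    [-0.01, 0, 0],
    [-0.02, 0, 0],
    [-0.03, 0, 0],
    [-0.035, 0, 0],
    [-0.04, 0, 0],
    [-0.04, 0, 0],
    [-0.04, 0, 0]
  ],
  "twist": [
    [0, 0, 0],
    [0, 0, 0],
    [0, 0, 0],
    [0, 0, 0],
    [0, 0, 0],
    [0, 0, 0],
    [0, 0, 0]
  ],
  "hand": [-1, -1, -1, -1, -1, -1, -1]
}}

```text
time: 6.58
tool_pos: [572.4, -53.3, 34.1]
tcp_rot: [-90.3, -0.7, 94.3]
ft_force: [-5.8, 35.9, 8.9]
finger_gap: 9.6
```

>>> {"name": "move_arm", "arguments": {
  "linear": [
    [0.008, 0, 0],
    [0.008, 0, 0],
    [0.008, 0, 0],
    [0.008, 0, 0],
    [0.008, -0.1, 0],
    [0.008, -0.22, 0],
    [0, -0.35, 0.1],
    [-0.1, -0.5, 0.2],
    [-0.2, -0.6, 0.3],
    [-0.3, -0.8, 0.4],
    [-0.3, -0.95, 0.45],
    [-0.3, -0.95, 0.45]
  ],
  "twist": [
    [0, 0, 0],
    [0, 0, 0],
    [0, 0, 0],
    [0, 0, 0],
    [0, 0, 0],
    [0, 0, 0],
    [0, 0, 0],
    [0, 0, 0],
    [0, 0, 0],
    [0, 0, 0],
    [0, 0, 0],
    [0, 0, 0]
  ],
  "hand": [-1, 0.06, 0.06, 0.06, 0.06, 0.06, 0.06, -1, -1, -1, -1, -1]
}}

```text
time: 7.58
tool_pos: [452.8, -149.3, 294.5]
tcp_rot: [-90.3, -0.7, 94.2]
ft_force: [1.1, -0.5, -0.3]
finger_gap: -0.2
```

```bash
python3 - <<'E'
from h import *
s=r.sense(); print(s['tool_pos'],s['tcp_rot'])
d=shot('wrist','w3.png'); np.savez('w3.npz',**{k:np.array(v) for k,v in d.items()})
P,M=seg(d,58,78,(350,700,-450,-100))
for k in M: print(k,fin(P,M[k]))
E
```

```text
[ 452.80985958 -149.34829825  294.46534611] [-90.34533274  -0.65555706  94.22341391]
red (array([ 550.2, -367.4]), array([48.6,  8.6]), 19.3, array([66.8, 70.7]), 231)
orange None
yellow (array([ 553. , -162.7]), array([15.2,  9.5]), 4.9, array([58.5, 70.8]), 96)
green (array([ 454.3, -372. ]), array([48.9,  8. ]), -16.7, array([67.5, 70.9]), 261)
blue (array([ 566. , -274.8]), array([47.2,  9.8]), -10.0, array([67.6, 70.9]), 220)
black (array([ 457. , -173.1]), array([22.2, 10. ]), -1.0, array([63.9, 70.6]), 125)
```

View pics/w3.png

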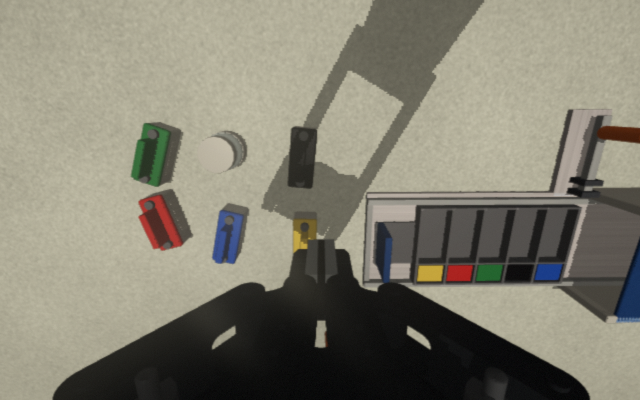

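Labels from left to right are yellow (430,273), red (460,272), green (489,271), black (519,271) and blue (549,270). All five slots are empty, and all cassettes are visible.

```bash
python3 - <<'E'
from h import *
d=dict(np.load('w3.npz')); P=cloud(d)
ax=Ro.from_euler('z',94.4,degrees=True).as_matrix()[:2,:2]
for k,(u,v) in dict(yellow=(430,273),red=(460,272),green=(489,271),black=(519,271),blue=(549,270)).items():
    c=d['frame'][v,u].astype(int); reg=np.zeros(P.shape[:2],bool); reg[v-14:v+15,u-18:u+19]=1
    m=reg&(abs(d['frame'].astype(int)-c).sum(-1)<60)&(P[...,2]>15)&(P[...,2]<45)
    n,l,st,_=cv2.connectedComponentsWithStats(m.astype(np.uint8)); q=P[l==l[v,u]]
    rc=cv2.minAreaRect(q[:,:2].astype(np.float32)); ctr=(np.array(rc[0]))
    slot=ctr+62*ax[:,1]
    print(k,ctr.round(1),np.round(rc[1],1),round(rc[2],1),q[:,2].mean().round(1),'slot',slot.round(1))
m=(P[...,2]>62)&(P[...,2]<78)&(P[...,0]>480)&(P[...,0]<620)&(P[...,1]>-80)&(P[...,1]<-30); print('handle',fin(P,m))
# full tray outline at z~32: near-edge x, rear
for u in (430,490,550):
    print([tuple(P[v,u].round(0)) for v in range(188,216,3)])
E
```

```text
yellow [610.   35.5] [26.2 35.6] 5.4 29.6 slot [548.2  30.8]
red [606.8  81.3] [28.5 37.8] 5.0 29.6 slot [545.   76.5]
green [601.1 128.3] [30.5 40.8] 4.1 29.6 slot [539.3 123.6]
black [601.1 174.8] [31.5 40. ] 4.8 29.5 slot [539.2 170.1]
blue [594.8 220.1] [28.  38.4] 3.8 29.7 slot [533.  215.3]
handle (array([571.6, -46.4]), array([69.8, 10.4]), 4.6, array([63., 71.]), 373)
[(np.float64(482.0), np.float64(24.0), np.float64(-2.0)), (np.float64(486.0), np.float64(24.0), np.float64(0.0)), (np.float64(488.0), np.float64(21.0), np.float64(9.0)), (np.float64(493.0), np.float64(22.0), np.float64(9.0)), (np.float64(494.0), np.float64(17.0), np.float64(22.0)), (np.float64(499.0), np.float64(19.0), np.float64(20.0)), (np.float64(503.0), np.float64(19.0), np.float64(22.0)), (np.float64(505.0), np.float64(16.0), np.float64(31.0)), (np.float64(515.0), np.float64(24.0), np.float64(14.0)), (np.float64(520.0), np.float64(25.0), np.float64(14.0))]
[(np.float64(475.0), np.float64(116.0), np.float64(-1.0)), (np.float64(480.0), np.float64(116.0), np.float64(0.0)), (np.float64(482.0), np.float64(111.0)
[... 304 characters left out ...]
1.0)), (np.float64(509.0), np.float64(116.0), np.float64(14.0)), (np.float64(514.0), np.float64(117.0), np.float64(14.0))]
[(np.float64(468.0), np.float64(204.0), np.float64(4.0)), (np.float64(472.0), np.float64(206.0), np.float64(3.0)), (np.float64(476.0), np.float64(202.0), np.float64(9.0)), (np.float64(479.0), np.float64(201.0), np.float64(13.0)), (np.float64(482.0), np.float64(194.0), np.float64(22.0)), (np.float64(486.0), np.float64(196.0), np.float64(22.0)), (np.float64(490.0), np.float64(194.0), np.float64(26.0)), (np.float64(493.0), np.float64(190.0), np.float64(32.0)), (np.float64(502.0), np.float64(207.0), np.float64(14.0)), (np.float64(507.0), np.float64(209.0), np.float64(13.0))]
```

```bash
python3 - <<'E'
from h import *
plan(420,-205,345,94.4)
E
```

```text
lin [-0.1662, -0.141, 0.1219] tw [0.0092, -0.0025, 0.0029] rows>=1.8
```

>>> {"name": "move_arm", "arguments": {
  "linear": [
    [-0.166, -0.141, 0.122],
    [-0.166, -0.141, 0.122],
    [-0.166, -0.141, 0.122],
    [-0.166, -0.141, 0.122],
    [-0.166, -0.141, 0.122],
    [-0.166, -0.141, 0.122],
    [-0.166, -0.141, 0.122]
  ],
  "twist": [
    [0.009, -0.002, 0.003],
    [0.009, -0.002, 0.003],
    [0.009, -0.002, 0.003],
    [0.009, -0.002, 0.003],
    [0.009, -0.002, 0.003],
    [0.009, -0.002, 0.003],
    [0.009, -0.002, 0.003]
  ],
  "hand": [-1, -1, -1, -1, -1, -1, -1]
}}

```text
time: 8.22
tool_pos: [420.0, -204.1, 343.5]
tcp_rot: [-89.9, -0.1, 94.4]
ft_force: [1.0, 0.3, 0.4]
finger_gap: -0.1
```

```bash
cat >> h.py <<'E'
AX=Ro.from_euler('z',94.4,degrees=True).as_matrix()[:2,:2]
def labels(d):
    P,M=seg(d,22,36,(560,650,-20,290)); o={}
    for k in('yellow','red','green','blue'):
        f=fin(P,M[k]); o[k]=f and (f[0],f[1],f[2],f[4])
    return o
E
python3 - <<'E'
from h import *
s=r.sense(); print(s['tool_pos'],s['tcp_rot'])
d=shot('wrist','w4.png'); np.savez('w4.npz',**{k:np.array(v) for k,v in d.items()})
P,M=seg(d,58,78,(350,700,-450,-100))
for k in M: print(k,fin(P,M[k]))
for k,v in labels(d).items(): print(k,v, v and (v[0]+62*AX[:,1]).round(1))
m=(P[...,2]>62)&(P[...,2]<78)&(P[...,0]>480)&(P[...,0]<620)&(P[...,1]>-80)&(P[...,1]<-30); print('handle',fin(P,m))
E
```

```text
[ 419.95723206 -204.05981059  343.53006791] [-8.99125180e+01 -7.82199563e-02  9.44117114e+01]
red (array([ 550.6, -367.3]), array([49. ,  8.4]), 19.8, array([66.6, 70.6]), 165)
orange None
yellow (array([ 546.4, -163.6]), array([9.5, 2.2]), -82.3, array([59.9, 68.5]), 20)
green (array([ 458.3, -374.6]), array([41. ,  7.7]), -15.9, array([68. , 70.9]), 116)
blue (array([ 579.1, -277.4]), array([16.7,  7.3]), -9.0, array([68. , 70.9]), 41)
black (array([ 443.4, -173. ]), array([48.6, 10. ]), -1.1, array([59.5, 71. ]), 199)
yellow (array([609.3,  36.7]), array([41.2, 30.3]), -87.9, 335) [547.5  31.9]
red (array([606.3,  82.5]), array([40.9, 28.8]), -86.6, 332) [544.5  77.7]
green (array([603.1, 128.6]), array([39.9, 28.1]), -86.3, 313) [541.3 123.8]
blue (array([596.8, 220. ]), array([40. , 31.5]), -87.4, 325) [535.  215.2]
handle (array([571.4, -46.5]), array([69.2, 10.2]), 4.6, array([62.8, 70.8]), 304)
```

View pics/w4.png

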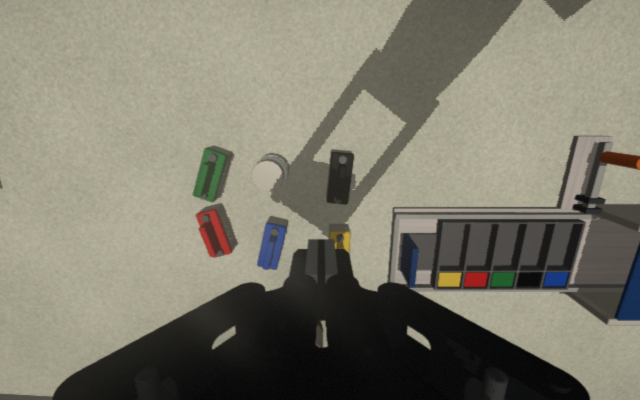

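The view repeats the last one: labels in the same order, and the fin positions agree. I'll pick black first.

```bash
python3 - <<'E'
from h import *
plan(443.4,-173,100,88.9); plan(443.4,-173,44.5,88.9)
E
```

```text
lin [0.0962, 0.8123, -0.087] tw [-0.001, 0.0614, 0.0007] rows>=5.9
lin [0.096, 0.9973, -0.0873] tw [-0.001, 0.0614, 0.0007] rows>=7.2
```

>>> {"name": "move_arm", "arguments": {
  "linear": [
    [0.096, 0.2, -0.087],
    [0.096, 0.4, -0.087],
    [0.096, 0.6, -0.087],
    [0.096, 0.78, -0.087],
    [0.096, 0.812, -0.087],
    [0.096, 0.812, -0.087],
    [0.096, 0.9, -0.087],
    [0.096, 0.997, -0.087],
    [0.096, 0.997, -0.087],
    [0.096, 0.997, -0.087],
    [0.096, 0.997, -0.087],
    [0.096, 0.997, -0.087]
  ],
  "twist": [
    [0, 0.061, 0],
    [0, 0.061, 0],
    [0, 0.061, 0],
    [0, 0.061, 0],
    [0, 0.061, 0],
    [0, 0.061, 0],
    [0, 0.061, 0],
    [0, 0.061, 0],
    [0, 0.061, 0],
    [0, 0.061, 0],
    [0, 0.061, 0],
    [0, 0.061, 0]
  ],
  "hand": [0.06, 0.06, 0.06, 0.06, 0.06, 0.06, 0.06, 0.06, 0.06, -1, -1, -1],
  "force": 40
}}

```text
time: 9.27
tool_pos: [445.2, -173.7, 47.1]
tcp_rot: [-90.1, 0.0, 89.0]
ft_force: [0.4, 2.4, -1.0]
finger_gap: 9.5
```

>>> {"name": "move_arm", "arguments": {
  "linear": [
    [0, 0, 0],
    [0, 0, 0],
    [0, 0, 0]
  ],
  "twist": [
    [0, 0, 0],
    [0, 0, 0],
    [0, 0, 0]
  ],
  "hand": [-1, -1, -1]
}}

```text
time: 9.52
tool_pos: [446.2, -174.2, 48.5]
tcp_rot: [-90.2, 0.1, 89.0]
ft_force: [0.5, 0.1, -0.9]
finger_gap: 9.0
```

```bash
python3 - <<'E'
from h import *
s=r.sense(); print(s['tool_pos'],s['tcp_rot'],s['finger_gap'])
plan(443.4,-173,150,88.9); plan(537.6,169.5,150,94.4); 
E
```

```text
[ 446.18214771 -174.21033298   48.50433687] [-90.24214502   0.0979624   88.95453623] 8.997987266649423
lin [0.0033, -0.3384, 0.0079] tw [0.0027, 0.0006, -0.0011] rows>=2.4
lin [1.1505, -0.3391, -0.2852] tw [0.0026, -0.0605, -0.0012] rows>=8.9
```

>>> {"name": "move_arm", "arguments": {
  "linear": [
    [0, -0.12, 0.0],
    [0, -0.25, 0.0],
    [0.05, -0.34, 0.0],
    [0.2, -0.36, -0.05],
    [0.33, -0.36, -0.1],
    [0.46, -0.36, -0.15],
    [0.59, -0.36, -0.2],
    [0.72, -0.36, -0.24],
    [0.85, -0.36, -0.28],
    [0.95, -0.36, -0.285],
    [0.99, -0.36, -0.285],
    [0.99, -0.36, -0.285]
  ],
  "twist": [
    [0, 0, 0],
    [0, 0, 0],
    [0, -0.06, 0],
    [0, -0.06, 0],
    [0, -0.06, 0],
    [0, -0.06, 0],
    [0, -0.06, 0],
    [0, -0.06, 0],
    [0, -0.06, 0],
    [0, -0.06, 0],
    [0, -0.06, 0],
    [0, -0.06, 0]
  ],
  "hand": [-1, -1, -1, -1, -1, -1, -1, -1, -1, -1, -1, -1]
}}

```text
time: 10.52
tool_pos: [536.4, 124.5, 156.5]
tcp_rot: [-90.2, 0.1, 94.6]
ft_force: [0.4, -0.4, -0.2]
finger_gap: 9.6
```

```bash
cat >> h.py <<'E'
def held(d):
    "box extent in tool frame (x,y,z) near end"
    P=cloud(dict(d,M=np.array(d['hand_eye'])))
    m=(abs(P[...,0])<25)&(P[...,1]>-4)&(P[...,1]<14)&(P[...,2]>12)&(P[...,2]<60)
    Q=P[m]
    if len(Q)<20: return print('held: none',len(Q))
    n,l,st,_=cv2.connectedComponentsWithStats(m.astype(np.uint8)); Q=P[l==1+st[1:,4].argmax()]
    print('held n',len(Q),'x',np.percentile(Q[:,0],[1,99]).round(1),'y',np.percentile(Q[:,1],[5,50,95]).round(1),'z',np.percentile(Q[:,2],[1,99,99.8]).round(1))
    for lo in (15,22,29,36):
        q=Q[(Q[:,2]>lo)&(Q[:,2]<lo+5)]
        if len(q): print('  z~',lo,'xmid',round((np.percentile(q[:,0],2)+np.percentile(q[:,0],98))/2,1))
E
python3 - <<'E'
from h import *
s=r.sense(); print(s['tool_pos'],s['tcp_rot'],s['finger_gap'])
d=shot('wrist','w5.png'); held(d)
plan(537.6,169.5,150,94.4)
E
```

```text
[536.44264052 124.45917004 156.49350027] [-9.02322899e+01  7.31903617e-02  9.45729640e+01] 9.555286398622503
held n 3153 x [-16.4  17.1] y [-0.   7.   9.4] z [12.5 41.3 41.4]
  z~ 15 xmid 0.2
  z~ 22 xmid 0.1
  z~ 29 xmid 0.4
  z~ 36 xmid 0.4
lin [0.1558, 0.021, -0.0162] tw [0.0024, 0.0013, -0.0015] rows>=1.1
```

View pics/w5.png

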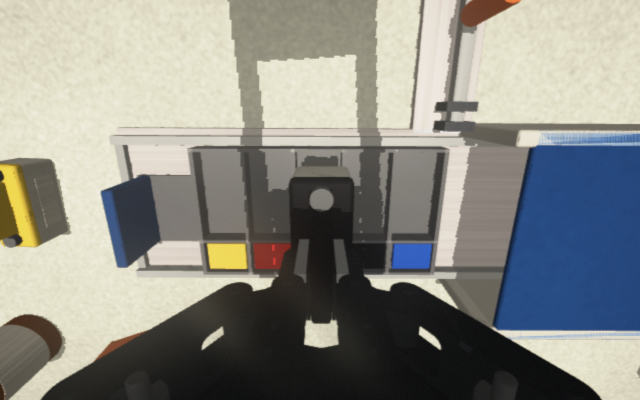

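The black cassette hangs straight in the grip, with its near end at (321,178). The tray lies below it with the labels in order.

```bash
python3 - <<'E'
from h import *
d=shot('wrist')
for k,v in labels(d).items(): print(k,v, v and (v[0]+62*AX[:,1]).round(1))
P=cloud(d); m=(P[...,2]>62)&(P[...,2]<78)&(P[...,0]>480)&(P[...,0]<620)&(P[...,1]>-80)&(P[...,1]<-30); print('handle',fin(P,m))
plan(538.9,169.6,95,94.4)
E
```

```text
yellow (array([609.9,  34.6]), array([40.2, 27.9]), -86.2, 958) [548.1  29.8]
red (array([606.4,  80.3]), array([34.2, 27.7]), -85.9, 686) [544.6  75.5]
green None None
blue (array([595. , 220.5]), array([38.9, 28. ]), -85.6, 953) [533.2 215.7]
handle (array([571.5, -45.2]), array([70.4, 11.2]), 4.5, array([62.4, 70.4]), 1308)
lin [0.1604, 0.2042, -0.0199] tw [0.0024, 0.0003, -0.0017] rows>=1.9
```

>>> {"name": "move_arm", "arguments": {
  "linear": [
    [0.12, 0.05, -0.019],
    [0.159, 0.15, -0.019],
    [0.159, 0.204, -0.019],
    [0.159, 0.204, -0.019],
    [0.159, 0.204, -0.019],
    [0.159, 0.204, -0.019]
  ],
  "twist": [
    [0.002, 0, -0.001],
    [0.002, 0, -0.001],
    [0.002, 0, -0.001],
    [0.002, 0, -0.001],
    [0.002, 0, -0.001],
    [0.002, 0, -0.001]
  ],
  "hand": [-1, -1, -1, -1, -1, -1]
}}

```text
time: 11.12
tool_pos: [539.6, 167.9, 96.5]
tcp_rot: [-90.1, 0.1, 94.3]
ft_force: [0.0, 0.1, -0.7]
finger_gap: 9.0
```

```bash
python3 - <<'E'
from h import *
s=r.sense(); print(s['tool_pos'],s['tcp_rot'],s['finger_gap'])
d=shot('wrist'); held(d)
plan(538.7,169.2,62,94.4)
E
```

```text
[539.57887042 167.91975422  96.49130544] [-9.01240428e+01  7.13256484e-02  9.43368533e+01] 8.99280084704701
held n 3153 x [-16.4  17.1] y [0.1 7.  9.4] z [12.5 41.3 41.5]
  z~ 15 xmid 0.5
  z~ 22 xmid 0.1
  z~ 29 xmid 0.4
  z~ 36 xmid 0.3
lin [0.0039, 0.1167, 0.0046] tw [0.0021, -0.0007, -0.0006] rows>=0.8
```

>>> {"name": "move_arm", "arguments": {
  "linear": [
    [0.004, 0.03, 0.005],
    [0.004, 0.06, 0.005],
    [0.004, 0.09, 0.005],
    [0.004, 0.11, 0.005],
    [0.004, 0.12, 0.005],
    [0.004, 0.12, 0.005],
    [0.004, 0.12, 0.005]
  ],
  "twist": [
    [0, 0, 0],
    [0, 0, 0],
    [0, 0, 0],
    [0, 0, 0],
    [0, 0, 0],
    [0, 0, 0],
    [0, 0, 0]
  ],
  "hand": [-1, -1, -1, -1, -1, -1, -1]
}}

```text
time: 11.75
tool_pos: [538.2, 169.2, 60.9]
tcp_rot: [-90.1, 0.1, 94.4]
ft_force: [-3.5, -0.5, 3.2]
finger_gap: 9.5
```

>>> {"name": "move_arm", "arguments": {
  "linear": [
    [0, 0, 0],
    [0, 0, 0],
    [0, 0, 0],
    [0, -0.05, 0],
    [0, -0.15, 0],
    [0, -0.3, 0],
    [-0.1, -0.5, 0.08],
    [-0.25, -0.6, 0.16],
    [-0.4, -0.6, 0.24],
    [-0.55, -0.6, 0.28],
    [-0.6, -0.6, 0.28],
    [-0.6, -0.6, 0.28]
  ],
  "twist": [
    [0, 0, 0],
    [0, 0, 0],
    [0, 0, 0],
    [0, 0, 0],
    [0, 0, 0],
    [0, 0, 0],
    [0, 0, 0],
    [0, 0, 0],
    [0, 0, 0],
    [0, 0, 0],
    [0, 0, 0],
    [0, 0, 0]
  ],
  "hand": [-0.3, -0.3, -0.3, -0.3, -0.3, -0.3, -0.3, -0.3, -0.3, -0.3, -0.3, -0.3]
}}

```text
time: 12.75
tool_pos: [467.0, -19.2, 242.1]
tcp_rot: [-90.2, 0.2, 94.3]
ft_force: [0.4, 0.7, 0.5]
finger_gap: 29.9
```

```bash
cat >> h.py <<'E'
LM=np.array([602.6,128.0]); SL={k:i-2 for i,k in enumerate(['yellow','red','green','black','blue'])}
def seated(d):
    P,M=seg(d,62,95,(480,620,-10,270))
    for k,m in M.items():
        if k!='orange':
            f=fin(P,m)
            if f and f[4]>40:
                v=AX.T@(f[0]-LM)-np.array([46*SL[k],62]); print('seated',k,f,'err along,across',v.round(1))
def fins(d):
    P,M=seg(d,58,78,(350,700,-480,-90))
    for k in M: print(k,fin(P,M[k]))
E
python3 - <<'E'
from h import *
s=r.sense(); print(s['tool_pos'],s['tcp_rot'],s['finger_gap'])
d=shot('wrist','w6.png'); seated(d); fins(d)
for k,v in labels(d).items(): print(k,v)
E
```

```text
[467.02963121 -19.24022723 242.1375489 ] [-90.24897062   0.15374045  94.31767194] 29.873985330982045
seated blue (array([521.3, 268.1]), array([83.1,  5.2]), 4.3, array([92.3, 94.9]), 186) err along,across [53.9  8.3]
seated black (array([536.3, 168.6]), array([49.5, 10.7]), 4.4, array([62.8, 84.6]), 765) err along,across [-0.4  1. ]
red (array([ 550.5, -367.1]), array([48.1, 11.8]), 20.7, array([58.4, 70.4]), 683)
orange None
yellow (array([ 569.7, -161.2]), array([49.5,  9.3]), 1.9, array([59.4, 70.6]), 386)
green (array([ 445.3, -365.3]), array([26.4,  2.6]), -15.0, array([58.1, 60.9]), 57)
blue (array([ 565.5, -273.4]), array([48.3,  9.8]), -10.8, array([66.9, 70.5]), 294)
black (array([ 445.3, -365.3]), array([26.4,  2.6]), -15.0, array([58.1, 60.9]), 57)
yellow (array([610.8,  24.4]), array([27.8, 13.8]), 5.4, 182)
red (array([601.6,  95.8]), array([35.8, 16.8]), 45.2, 151)
green (array([603. , 128.5]), array([40.1, 27.7]), -84.8, 440)
blue (array([596.3, 220.9]), array([39.4, 31. ]), -83.3, 473)
```

```bash
python3 - <<'E'
from h import *
plan(569.7,-161.2,110,91.9); plan(569.7,-161.2,43.5,91.9)
E
```

```text
lin [-0.4852, 0.4454, -0.306] tw [0.0027, 0.0256, -0.0029] rows>=5.2
lin [-0.4841, 0.667, -0.3051] tw [0.0027, 0.0256, -0.0029] rows>=6.3
```

>>> {"name": "move_arm", "arguments": {
  "linear": [
    [-0.13, 0.05, -0.08],
    [-0.26, 0.15, -0.16],
    [-0.38, 0.27, -0.24],
    [-0.485, 0.38, -0.305],
    [-0.485, 0.445, -0.305],
    [-0.485, 0.445, -0.305],
    [-0.485, 0.56, -0.305],
    [-0.485, 0.667, -0.305],
    [-0.485, 0.667, -0.305],
    [-0.485, 0.667, -0.305],
    [-0.485, 0.667, -0.305],
    [-0.485, 0.667, -0.305]
  ],
  "twist": [
    [0.002, 0.026, -0.002],
    [0.002, 0.026, -0.002],
    [0.002, 0.026, -0.002],
    [0.002, 0.026, -0.002],
    [0.002, 0.026, -0.002],
    [0.002, 0.026, -0.002],
    [0.002, 0.026, -0.002],
    [0.002, 0.026, -0.002],
    [0.002, 0.026, -0.002],
    [0.002, 0.026, -0.002],
    [0.002, 0.026, -0.002],
    [0.002, 0.026, -0.002]
  ],
  "hand": [0.06, 0.06, 0.06, 0.06, 0.06, 0.06, 0.06, 0.06, 0.06, -1, -1, -1]
}}

```text
time: 13.8
tool_pos: [571.7, -162.0, 46.6]
tcp_rot: [-90.3, 0.2, 91.9]
ft_force: [-0.4, 0.6, 0.6]
finger_gap: 9.5
```

```bash
python3 - <<'E'
from h import *
s=r.sense(); print(s['tool_pos'],s['tcp_rot'],s['finger_gap'])
plan(569.7,-161.2,160,91.9); plan(548,32,160,94.4); plan(548,32,110,94.4)
E
```

```text
[ 571.73762451 -162.00009766   46.61130852] [-90.30882688   0.18075824  91.87391973] 9.47153124550936
lin [0.0017, -0.378, 0.0047] tw [0.0034, -0.0003, -0.002] rows>=2.7
lin [0.6477, -0.3803, 0.0559] tw [0.0034, -0.0281, -0.0021] rows>=5.4
lin [0.6482, -0.2137, 0.0568] tw [0.0034, -0.0281, -0.0021] rows>=4.9
```

>>> {"name": "move_arm", "arguments": {
  "linear": [
    [0, -0.12, 0.0],
    [0, -0.25, 0.0],
    [0.08, -0.38, 0.01],
    [0.21, -0.38, 0.02],
    [0.34, -0.38, 0.04],
    [0.47, -0.38, 0.05],
    [0.6, -0.38, 0.056],
    [0.648, -0.38, 0.056],
    [0.648, -0.3, 0.056],
    [0.648, -0.214, 0.056],
    [0.648, -0.214, 0.056],
    [0.648, -0.214, 0.056]
  ],
  "twist": [
    [0, 0, 0],
    [0, 0, 0],
    [0.003, -0.028, -0.002],
    [0.003, -0.028, -0.002],
    [0.003, -0.028, -0.002],
    [0.003, -0.028, -0.002],
    [0.003, -0.028, -0.002],
    [0.003, -0.028, -0.002],
    [0.003, -0.028, -0.002],
    [0.003, -0.028, -0.002],
    [0.003, -0.028, -0.002],
    [0.003, -0.028, -0.002]
  ],
  "hand": [-1, -1, -1, -1, -1, -1, -1, -1, -1, -1, -1, -1]
}}

```text
time: 14.8
tool_pos: [547.7, 32.2, 110.8]
tcp_rot: [-90.0, 0.0, 94.4]
ft_force: [0.5, 0.3, 0.4]
finger_gap: 9.2
```

```bash
cat >> h.py <<'E'
def place(k,off,zt,zadj=0):
    "off = tool-z offset of cassette centre (held z99 - 40)"
    c=LM+AX@np.array([46*SL[k],62-off]); print('target TCP',c.round(1)); plan(c[0],c[1],zt,94.4)
E
python3 - <<'E'
from h import *
s=r.sense(); print(s['tool_pos'],s['tcp_rot'],s['finger_gap'])
d=shot('wrist'); held(d)
for o in(0,1,2,3): place('yellow',o,61)
E
```

```text
[547.71723438  32.17170386 110.81045413] [-8.99914430e+01  5.84834914e-03  9.44228771e+01] 9.218884279483316
held n 3167 x [-16.7  16.8] y [-0.4  6.6  9.1] z [12.5 41.1 41.3]
  z~ 15 xmid -0.1
  z~ 22 xmid 0.2
  z~ 29 xmid -0.1
  z~ 36 xmid 0.1
target TCP [547.8  31.5]
lin [-0.001, 0.1702, 0.0038] tw [0.0014, -0.0, -0.0002] rows>=1.2
target TCP [548.8  31.6]
lin [-0.001, 0.1702, 0.0005] tw [0.0014, -0.0, -0.0002] rows>=1.2
target TCP [549.8  31.7]
lin [-0.001, 0.1702, -0.0029] tw [0.0014, -0.0, -0.0002] rows>=1.2
target TCP [550.8  31.7]
lin [-0.001, 0.1702, -0.0062] tw [0.0014, -0.0, -0.0002] rows>=1.2
```

>>> {"name": "move_arm", "arguments": {
  "linear": [
    [0, 0.03, 0],
    [0, 0.07, 0],
    [0, 0.1, 0],
    [0, 0.13, 0],
    [0, 0.155, 0],
    [0, 0.172, 0],
    [0, 0.174, 0],
    [0, 0.174, 0],
    [0, 0.174, 0]
  ],
  "twist": [
    [0, 0, 0],
    [0, 0, 0],
    [0, 0, 0],
    [0, 0, 0],
    [0, 0, 0],
    [0, 0, 0],
    [0, 0, 0],
    [0, 0, 0],
    [0, 0, 0]
  ],
  "hand": [-1, -1, -1, -1, -1, -1, -1, -1, -1]
}}

```text
time: 15.6
tool_pos: [549.0, 31.8, 60.2]
tcp_rot: [-90.1, 0.0, 94.4]
ft_force: [-3.5, -0.3, 6.2]
finger_gap: 8.9
```

>>> {"name": "move_arm", "arguments": {
  "linear": [
    [0, 0, 0],
    [0, 0, 0],
    [0, 0, 0],
    [0, -0.05, 0],
    [0, -0.15, 0],
    [0, -0.3, 0],
    [-0.1, -0.5, 0.08],
    [-0.2, -0.6, 0.16],
    [-0.33, -0.6, 0.24],
    [-0.4, -0.6, 0.28],
    [-0.4, -0.6, 0.28],
    [-0.4, -0.6, 0.28]
  ],
  "twist": [
    [0, 0, 0],
    [0, 0, 0],
    [0, 0, 0],
    [0, 0, 0],
    [0, 0, 0],
    [0, 0, 0],
    [0, 0, 0],
    [0, 0, 0],
    [0, 0, 0],
    [0, 0, 0],
    [0, 0, 0],
    [0, 0, 0]
  ],
  "hand": [-0.3, -0.3, -0.3, -0.3, -0.3, -0.3, -0.3, -0.3, -0.3, -0.3, -0.3, -0.3]
}}

```text
time: 16.6
tool_pos: [473.4, -97.4, 241.8]
tcp_rot: [-90.2, 0.2, 94.2]
ft_force: [-0.2, -0.3, -1.2]
finger_gap: 29.8
```

```bash
python3 - <<'E'
from h import *
s=r.sense(); print(s['tool_pos'],s['tcp_rot'],s['finger_gap'])
d=shot('wrist','w7.png'); seated(d); fins(d)
plan(565.5,-273.4,110,79.2); plan(565.5,-273.4,43.5,79.2)
E
```

```text
[473.4181122  -97.42101951 241.77711251] [-90.24145289   0.15031113  94.19382266] 29.81553189095354
seated yellow (array([546.7,  31.1]), array([49.3, 10.5]), 4.1, array([63.1, 84.7]), 635) err along,across [-0.3  1.2]
seated black (array([536.6, 168.5]), array([49.8, 11.5]), 4.0, array([62.8, 84.6]), 940) err along,across [-0.6  0.7]
red (array([ 550.3, -367.1]), array([48.9,  9.9]), 17.8, array([58.3, 70.4]), 582)
orange None
yellow None
green (array([ 454.5, -372. ]), array([49.5, 10.5]), -15.9, array([58.5, 70.5]), 728)
blue (array([ 565.8, -273.6]), array([47.4,  7.7]), -9.6, array([67.7, 70.9]), 245)
black (array([ 455.1, -368.3]), array([48.5,  4.6]), -13.0, array([58.2, 67.3]), 291)
lin [-0.6122, 0.4379, -0.2595] tw [0.0024, 0.1668, -0.0004] rows>=5.7
lin [-0.612, 0.6596, -0.2586] tw [0.0024, 0.1668, -0.0004] rows>=6.7
```

>>> {"name": "move_arm", "arguments": {
  "linear": [
    [-0.13, 0.05, -0.05],
    [-0.26, 0.15, -0.1],
    [-0.38, 0.27, -0.15],
    [-0.5, 0.38, -0.2],
    [-0.612, 0.438, -0.259],
    [-0.612, 0.438, -0.259],
    [-0.612, 0.56, -0.259],
    [-0.612, 0.66, -0.259],
    [-0.612, 0.66, -0.259],
    [-0.612, 0.66, -0.259],
    [-0.612, 0.66, -0.259],
    [-0.612, 0.66, -0.259]
  ],
  "twist": [
    [0.002, 0.16, 0],
    [0.002, 0.16, 0],
    [0.002, 0.16, 0],
    [0.002, 0.16, 0],
    [0.002, 0.16, 0],
    [0.002, 0.16, 0],
    [0.002, 0.16, 0],
    [0.002, 0.16, 0],
    [0.002, 0.16, 0],
    [0.002, 0.16, 0],
    [0.002, 0.16, 0],
    [0.002, 0.16, 0]
  ],
  "hand": [0.06, 0.06, 0.06, 0.06, 0.06, 0.06, 0.06, 0.06, 0.06, -1, -1, -1]
}}

```text
time: 17.65
tool_pos: [567.6, -273.6, 46.3]
tcp_rot: [-90.3, 0.1, 79.9]
ft_force: [0.1, -1.1, -0.3]
finger_gap: 9.9
```

```bash
python3 - <<'E'
from h import *
s=r.sense(); print(s['tool_pos'],s['tcp_rot'],s['finger_gap'])
plan(565.5,-273.4,170,94.4); plan(534,-50,170,94.4)
E
```

```text
[ 567.57497237 -273.61506626   46.31551656] [-90.26764726   0.10621578  79.86298251] 9.904692515652894
lin [-0.0013, -0.4123, 0.005] tw [0.0028, -0.1615, -0.0016] rows>=3.0
lin [0.7133, -0.4147, 0.2394] tw [0.0028, -0.1615, -0.0016] rows>=6.2
```

>>> {"name": "move_arm", "arguments": {
  "linear": [
    [0, -0.12, 0.0],
    [0, -0.25, 0.0],
    [0.08, -0.38, 0.03],
    [0.21, -0.41, 0.07],
    [0.34, -0.41, 0.11],
    [0.47, -0.41, 0.15],
    [0.6, -0.41, 0.2],
    [0.713, -0.41, 0.24],
    [0.713, -0.41, 0.24],
    [0.713, -0.41, 0.24]
  ],
  "twist": [
    [0, 0, 0],
    [0, 0, 0],
    [0.003, -0.16, -0.002],
    [0.003, -0.16, -0.002],
    [0.003, -0.16, -0.002],
    [0.003, -0.16, -0.002],
    [0.003, -0.16, -0.002],
    [0.003, -0.16, -0.002],
    [0.003, -0.16, -0.002],
    [0.003, -0.16, -0.002]
  ],
  "hand": [-1, -1, -1, -1, -1, -1, -1, -1, -1, -1]
}}

```text
time: 18.48
tool_pos: [534.7, -47.8, 171.4]
tcp_rot: [-90.2, 0.0, 94.5]
ft_force: [0.9, -0.9, 0.2]
finger_gap: 8.9
```

```bash
python3 - <<'E'
from h import *
s=r.sense(); print(s['tool_pos'],s['tcp_rot'],s['finger_gap'])
d=shot('wrist'); held(d); place('blue',1,160); place('blue',1,110)
E
```

```text
[534.68578795 -47.83379398 171.43615691] [-9.02443635e+01  1.81383635e-02  9.45027535e+01] 8.923077029990736
held n 3109 x [-16.7  16.8] y [-1.8  5.   8. ] z [12.5 39.5 39.6]
  z~ 15 xmid 0.0
  z~ 22 xmid -0.1
  z~ 29 xmid 0.0
  z~ 36 xmid 0.1
target TCP [534.7 215. ]
lin [0.8786, 0.0368, -0.0671] tw [0.0025, 0.0001, -0.0004] rows>=6.3
target TCP [534.7 215. ]
lin [0.8787, 0.2034, -0.0665] tw [0.0025, 0.0001, -0.0004] rows>=6.5
```

>>> {"name": "move_arm", "arguments": {
  "linear": [
    [0.13, 0.02, -0.01],
    [0.27, 0.02, -0.02],
    [0.4, 0.02, -0.03],
    [0.53, 0.02, -0.04],
    [0.66, 0.02, -0.05],
    [0.79, 0.02, -0.06],
    [0.879, 0.02, -0.064],
    [0.879, 0.1, -0.064],
    [0.879, 0.203, -0.064],
    [0.879, 0.203, -0.064],
    [0.879, 0.203, -0.064]
  ],
  "twist": [
    [0.002, 0, 0],
    [0.002, 0, 0],
    [0.002, 0, 0],
    [0.002, 0, 0],
    [0.002, 0, 0],
    [0.002, 0, 0],
    [0.002, 0, 0],
    [0.002, 0, 0],
    [0.002, 0, 0],
    [0.002, 0, 0],
    [0.002, 0, 0]
  ],
  "hand": [-1, -1, -1, -1, -1, -1, -1, -1, -1, -1, -1]
}}

```text
time: 19.45
tool_pos: [533.2, 213.7, 109.1]
tcp_rot: [-89.8, 0.1, 94.3]
ft_force: [-0.5, 0.3, 0.5]
finger_gap: 8.8
```

```bash
python3 - <<'E'
from h import *
s=r.sense(); print(s['tool_pos'],s['tcp_rot'],s['finger_gap'])
d=shot('wrist'); held(d); place('blue',0,59)
E
```

```text
[533.17115983 213.71571304 109.08251372] [-89.84055195   0.10293556  94.33229524] 8.837674102789894
held n 3108 x [-16.7  16.7] y [-1.8  5.1  8.1] z [12.4 39.6 39.7]
  z~ 15 xmid 0.2
  z~ 22 xmid -0.1
  z~ 29 xmid -0.0
  z~ 36 xmid 0.1
target TCP [533.7 215. ]
lin [0.0033, 0.1733, 0.0026] tw [0.0003, -0.0009, -0.0006] rows>=1.2
```

>>> {"name": "move_arm", "arguments": {
  "linear": [
    [0.003, 0.03, 0.002],
    [0.003, 0.07, 0.002],
    [0.003, 0.1, 0.002],
    [0.003, 0.13, 0.002],
    [0.003, 0.155, 0.002],
    [0.003, 0.172, 0.002],
    [0.003, 0.174, 0.002],
    [0.003, 0.174, 0.002],
    [0.003, 0.174, 0.002]
  ],
  "twist": [
    [0, 0, 0],
    [0, 0, 0],
    [0, 0, 0],
    [0, 0, 0],
    [0, 0, 0],
    [0, 0, 0],
    [0, 0, 0],
    [0, 0, 0],
    [0, 0, 0]
  ],
  "hand": [-1, -1, -1, -1, -1, -1, -1, -1, -1]
}}

```text
time: 20.25
tool_pos: [533.9, 214.8, 58.8]
tcp_rot: [-90.0, 0.1, 94.3]
ft_force: [-1.3, -0.7, 1.2]
finger_gap: 9.4
```

>>> {"name": "move_arm", "arguments": {
  "linear": [
    [0, 0, 0],
    [0, 0, 0],
    [0, 0, 0],
    [0, -0.05, 0],
    [0, -0.15, 0],
    [0, -0.3, 0],
    [-0.1, -0.4, 0.08],
    [-0.23, -0.5, 0.12],
    [-0.36, -0.6, 0.16],
    [-0.49, -0.6, 0.2],
    [-0.62, -0.6, 0.22],
    [-0.75, -0.6, 0.22]
  ],
  "twist": [
    [0, 0, 0],
    [0, 0, 0],
    [0, 0, 0],
    [0, 0, 0],
    [0, 0, 0],
    [0, 0, 0],
    [0, 0, 0],
    [0, 0, 0],
    [0, 0, 0],
    [0, 0, 0],
    [0, 0, 0],
    [0, 0, 0]
  ],
  "hand": [-0.3, -0.3, -0.3, -0.3, -0.3, -0.3, -0.3, -0.3, -0.3, -0.3, -0.3, -0.3]
}}

```text
time: 21.25
tool_pos: [484.7, 1.3, 240.6]
tcp_rot: [-90.2, 0.1, 94.4]
ft_force: [0.8, 0.2, -0.5]
finger_gap: 29.9
```

>>> {"name": "move_arm", "arguments": {
  "linear": [
    [-0.13, 0, 0],
    [-0.26, 0, 0],
    [-0.39, 0, 0],
    [-0.5, 0, 0],
    [-0.5, 0, 0],
    [-0.5, 0, 0],
    [-0.5, 0, 0]
  ],
  "twist": [
    [0, 0, 0],
    [0, 0, 0],
    [0, 0, 0],
    [0, 0, 0],
    [0, 0, 0],
    [0, 0, 0],
    [0, 0, 0]
  ],
  "hand": [-0.3, -0.3, -0.3, -0.3, -0.3, -0.3, -0.3]
}}

```text
time: 21.83
tool_pos: [496.1, -148.1, 240.7]
tcp_rot: [-90.2, 0.1, 94.4]
ft_force: [0.6, -0.9, 0.2]
finger_gap: 29.8
```

```bash
python3 - <<'E'
from h import *
s=r.sense(); print(s['tool_pos'],s['tcp_rot'],s['finger_gap'])
d=shot('wrist','w8.png'); seated(d); fins(d)
plan(550.3,-367.1,110,109.5); plan(550.3,-367.1,43.5,109.5)
E
```

```text
[ 496.11550282 -148.08094444  240.6799655 ] [-9.02234589e+01  5.97954321e-02  9.43586629e+01] 29.758786150585262
seated yellow (array([547.1,  31.1]), array([49.7, 10.6]), 4.8, array([63. , 84.6]), 786) err along,across [-0.4  0.8]
seated blue (array([534.4, 210.7]), array([49.5,  8.5]), 1.0, array([62.3, 83.4]), 700) err along,across [-4.3 -0.3]
seated black (array([536.4, 167.4]), array([50. , 11.8]), 4.4, array([62.6, 84.7]), 1104) err along,across [-1.6  1. ]
red (array([ 550.3, -367.9]), array([48.4,  9.7]), 18.1, array([61.9, 70.7]), 386)
orange None
yellow None
green (array([ 454.4, -371.9]), array([49.4, 10. ]), -14.4, array([62.3, 70.7]), 515)
blue None
black (array([ 454.1, -367.9]), array([44.5,  2.5]), -15.7, array([58.1, 66.4]), 180)
lin [-0.7432, 0.4371, -0.1216] tw [0.0024, -0.1675, -0.0011] rows>=6.3
lin [-0.7429, 0.6587, -0.1207] tw [0.0024, -0.1675, -0.0011] rows>=7.2
```

>>> {"name": "move_arm", "arguments": {
  "linear": [
    [-0.13, 0.05, -0.02],
    [-0.26, 0.1, -0.04],
    [-0.38, 0.2, -0.06],
    [-0.5, 0.3, -0.08],
    [-0.62, 0.38, -0.1],
    [-0.743, 0.437, -0.121],
    [-0.743, 0.437, -0.121],
    [-0.743, 0.56, -0.121],
    [-0.743, 0.659, -0.121],
    [-0.743, 0.659, -0.121],
    [-0.743, 0.659, -0.121],
    [-0.743, 0.659, -0.121]
  ],
  "twist": [
    [0.002, -0.163, 0],
    [0.002, -0.163, 0],
    [0.002, -0.163, 0],
    [0.002, -0.163, 0],
    [0.002, -0.163, 0],
    [0.002, -0.163, 0],
    [0.002, -0.163, 0],
    [0.002, -0.163, 0],
    [0.002, -0.163, 0],
    [0.002, -0.163, 0],
    [0.002, -0.163, 0],
    [0.002, -0.163, 0]
  ],
  "hand": [0.06, 0.06, 0.06, 0.06, 0.06, 0.06, 0.06, 0.06, 0.06, 0.06, -1, -1]
}}

```text
time: 22.88
tool_pos: [551.6, -366.5, 45.2]
tcp_rot: [-90.1, 0.2, 109.2]
ft_force: [0.3, -0.2, 0.8]
finger_gap: 22.1
```

>>> {"name": "move_arm", "arguments": {
  "linear": [
    [0, 0.006, 0],
    [0, 0.006, 0],
    [0, 0.006, 0]
  ],
  "twist": [
    [0, 0, 0],
    [0, 0, 0],
    [0, 0, 0]
  ],
  "hand": [-1, -1, -1]
}}

```text
time: 23.13
tool_pos: [552.9, -367.0, 45.8]
tcp_rot: [-90.2, 0.3, 109.2]
ft_force: [0.8, -0.6, -1.3]
finger_gap: 9.1
```

```bash
python3 - <<'E'
from h import *
s=r.sense(); print(s['tool_pos'],s['tcp_rot'],s['finger_gap'])
plan(550,-367,170,94.4); plan(545,-120,170,94.4)
E
```

```text
[ 552.89866445 -367.03755014   45.75204341] [-90.18297927   0.33442843 109.21743623] 9.121474200580918
lin [0.0009, -0.4142, 0.0078] tw [0.0025, 0.1646, -0.0034] rows>=3.0
lin [0.7838, -0.418, -0.2475] tw [0.0025, 0.1646, -0.0034] rows>=6.6
```

>>> {"name": "move_arm", "arguments": {
  "linear": [
    [0, -0.12, 0.0],
    [0, -0.25, 0.0],
    [0.08, -0.38, -0.03],
    [0.21, -0.415, -0.07],
    [0.34, -0.415, -0.11],
    [0.47, -0.415, -0.15],
    [0.6, -0.415, -0.2],
    [0.73, -0.415, -0.23],
    [0.784, -0.415, -0.247],
    [0.784, -0.415, -0.247],
    [0.784, -0.415, -0.247]
  ],
  "twist": [
    [0, 0, 0],
    [0, 0, 0],
    [0.003, 0.165, -0.003],
    [0.003, 0.165, -0.003],
    [0.003, 0.165, -0.003],
    [0.003, 0.165, -0.003],
    [0.003, 0.165, -0.003],
    [0.003, 0.165, -0.003],
    [0.003, 0.165, -0.003],
    [0.003, 0.165, -0.003],
    [0.003, 0.165, -0.003]
  ],
  "hand": [-1, -1, -1, -1, -1, -1, -1, -1, -1, -1, -1]
}}

```text
time: 24.05
tool_pos: [545.2, -119.0, 170.2]
tcp_rot: [-90.0, 0.1, 94.5]
ft_force: [0.2, 0.4, -0.4]
finger_gap: 9.6
```

```bash
python3 - <<'E'
from h import *
s=r.sense(); print(s['tool_pos'],s['tcp_rot'],s['finger_gap'])
d=shot('wrist'); held(d); seated(d); place('red',1,165); place('red',1,110)
E
```

```text
[ 545.17706012 -119.02384458  170.17418386] [-9.00455163e+01  9.16043010e-02  9.45099050e+01] 9.623518530061522
held n 3312 x [-16.7  16.8] y [-1.4  5.5  8.2] z [12.6 42.3 42.5]
  z~ 15 xmid 0.2
  z~ 22 xmid -0.1
  z~ 29 xmid 0.1
  z~ 36 xmid 0.1
seated yellow (array([547.3,  31.1]), array([49.6, 11. ]), 4.4, array([62.7, 84.5]), 1479) err along,across [-0.4  0.6]
seated black (array([548.3, 164.7]), array([27.7,  3.4]), 7.7, array([62.1, 69.2]), 154) err along,across [ -5.2 -10.7]
target TCP [545.3  77.5]
lin [0.6566, 0.0157, -0.0511] tw [0.0004, 0.0003, -0.0011] rows>=4.7
target TCP [545.3  77.5]
lin [0.657, 0.199, -0.051] tw [0.0004, 0.0003, -0.0011] rows>=5.0
```

>>> {"name": "move_arm", "arguments": {
  "linear": [
    [0.13, 0.0, -0.01],
    [0.27, 0.0, -0.02],
    [0.4, 0.0, -0.03],
    [0.53, 0.0, -0.04],
    [0.657, 0.0, -0.057],
    [0.657, 0.05, -0.057],
    [0.657, 0.15, -0.057],
    [0.657, 0.2, -0.057],
    [0.657, 0.2, -0.057],
    [0.657, 0.2, -0.057]
  ],
  "twist": [
    [0, 0, -0.001],
    [0, 0, -0.001],
    [0, 0, -0.001],
    [0, 0, -0.001],
    [0, 0, -0.001],
    [0, 0, -0.001],
    [0, 0, -0.001],
    [0, 0, -0.001],
    [0, 0, -0.001],
    [0, 0, -0.001]
  ],
  "hand": [-1, -1, -1, -1, -1, -1, -1, -1, -1, -1]
}}

```text
time: 24.93
tool_pos: [546.7, 76.4, 109.1]
tcp_rot: [-89.9, 0.0, 94.3]
ft_force: [0.2, -0.3, -1.1]
finger_gap: 9.1
```

```bash
python3 - <<'E'
from h import *
s=r.sense(); print(s['tool_pos'],s['tcp_rot'],s['finger_gap'])
d=shot('wrist'); held(d); place('red',2.8,59)
E
```

```text
[546.74990775  76.41451562 109.07886693] [-8.99143924e+01  2.03515939e-02  9.43360998e+01] 9.067361918499735
held n 3309 x [-16.7  16.8] y [-1.4  5.5  8.2] z [12.5 42.3 42.5]
  z~ 15 xmid 0.3
  z~ 22 xmid -0.1
  z~ 29 xmid -0.1
  z~ 36 xmid 0.1
target TCP [547.1  77.6]
lin [0.0038, 0.1717, 0.0023] tw [0.0007, -0.0007, -0.0003] rows>=1.2
```

>>> {"name": "move_arm", "arguments": {
  "linear": [
    [0.003, 0.03, 0.001],
    [0.003, 0.07, 0.001],
    [0.003, 0.1, 0.001],
    [0.003, 0.13, 0.001],
    [0.003, 0.155, 0.001],
    [0.003, 0.17, 0.001],
    [0.003, 0.173, 0.001],
    [0.003, 0.173, 0.001],
    [0.003, 0.173, 0.001]
  ],
  "twist": [
    [0, 0, 0],
    [0, 0, 0],
    [0, 0, 0],
    [0, 0, 0],
    [0, 0, 0],
    [0, 0, 0],
    [0, 0, 0],
    [0, 0, 0],
    [0, 0, 0]
  ],
  "hand": [-1, -1, -1, -1, -1, -1, -1, -1, -1]
}}

```text
time: 25.73
tool_pos: [547.5, 77.4, 59.3]
tcp_rot: [-90.1, 0.0, 94.3]
ft_force: [-5.9, -1.0, 9.1]
finger_gap: 9.3
```

>>> {"name": "move_arm", "arguments": {
  "linear": [
    [0, 0, 0],
    [0, 0, 0],
    [0, 0, 0],
    [0, -0.05, 0],
    [0, -0.15, 0],
    [0, -0.3, 0],
    [-0.1, -0.4, 0.08],
    [-0.23, -0.5, 0.16],
    [-0.36, -0.6, 0.24],
    [-0.49, -0.6, 0.3],
    [-0.6, -0.6, 0.3],
    [-0.7, -0.6, 0.3]
  ],
  "twist": [
    [0, 0, 0],
    [0, 0, 0],
    [0, 0, 0],
    [0, 0, 0],
    [0, 0, 0],
    [0, 0, 0],
    [0, 0, 0],
    [0, 0, 0],
    [0, 0, 0],
    [0, 0, 0],
    [0, 0, 0],
    [0, 0, 0]
  ],
  "hand": [-0.3, -0.3, -0.3, -0.3, -0.3, -0.3, -0.3, -0.3, -0.3, -0.3, -0.3, -0.3]
}}

```text
time: 26.73
tool_pos: [473.3, -130.3, 240.9]
tcp_rot: [-90.2, 0.1, 94.4]
ft_force: [1.2, 0.0, -0.0]
finger_gap: 30.0
```

>>> {"name": "move_arm", "arguments": {
  "linear": [
    [0, 0, 0],
    [0, 0, 0],
    [0, 0, 0]
  ],
  "twist": [
    [0, 0, 0],
    [0, 0, 0],
    [0, 0, 0]
  ],
  "hand": [-0.3, -0.3, -0.3]
}}

```text
time: 26.98
tool_pos: [473.2, -130.3, 240.6]
tcp_rot: [-90.2, 0.1, 94.3]
ft_force: [-0.1, 0.7, -0.1]
finger_gap: 29.6
```

```bash
python3 - <<'E'
from h import *
s=r.sense(); print(s['tool_pos'],s['tcp_rot'],s['finger_gap'])
d=shot('wrist','w9.png'); seated(d); fins(d)
plan(454.4,-372,110,74); plan(454.4,-372,43.5,74)
E
```

```text
[ 473.24301293 -130.25969417  240.58079525] [-9.02246260e+01  7.94429547e-02  9.43401499e+01] 29.618998634898645
seated red (array([542. ,  79.7]), array([49.9, 11.2]), 4.1, array([62.7, 84.6]), 814) err along,across [2.5 2.1]
seated yellow (array([547. ,  31.2]), array([49.6, 10.6]), 5.1, array([62.8, 84.6]), 706) err along,across [-0.2  0.9]
seated blue (array([533.8, 213.4]), array([50.1, 11.6]), 4.1, array([62.7, 84.6]), 1105) err along,across [-1.6  0. ]
seated black (array([536.4, 168.2]), array([50.2, 11.2]), 4.3, array([62.7, 84.5]), 1013) err along,across [-0.8  0.9]
red None
orange None
yellow None
green (array([ 454.8, -372.1]), array([50.1, 10.3]), -16.5, array([59.5, 70.6]), 530)
blue None
black (array([ 454.8, -367.9]), array([46.6,  3.3]), -14.5, array([58.3, 66.9]), 236)
lin [-0.8004, 0.4352, 0.1268] tw [0.0024, 0.227, -0.0003] rows>=6.6
lin [-0.8002, 0.6569, 0.1276] tw [0.0024, 0.227, -0.0003] rows>=7.5
```

>>> {"name": "move_arm", "arguments": {
  "linear": [
    [-0.13, 0.02, 0.02],
    [-0.26, 0.05, 0.04],
    [-0.39, 0.1, 0.06],
    [-0.52, 0.2, 0.08],
    [-0.65, 0.3, 0.1],
    [-0.75, 0.38, 0.12],
    [-0.8, 0.435, 0.127],
    [-0.8, 0.5, 0.127],
    [-0.8, 0.62, 0.127],
    [-0.8, 0.658, 0.127],
    [-0.8, 0.658, 0.127],
    [-0.8, 0.658, 0.127]
  ],
  "twist": [
    [0.002, 0.227, 0],
    [0.002, 0.227, 0],
    [0.002, 0.227, 0],
    [0.002, 0.227, 0],
    [0.002, 0.227, 0],
    [0.002, 0.227, 0],
    [0.002, 0.227, 0],
    [0.002, 0.227, 0],
    [0.002, 0.227, 0],
    [0.002, 0.227, 0],
    [0.002, 0.227, 0],
    [0.002, 0.227, 0]
  ],
  "hand": [0.06, 0.06, 0.06, 0.06, 0.06, 0.06, 0.06, 0.06, 0.06, 0.06, 0.06, -1]
}}

```text
time: 28.03
tool_pos: [454.8, -370.3, 42.8]
tcp_rot: [-89.9, -0.0, 74.1]
ft_force: [0.3, -0.5, 0.9]
finger_gap: 34.3
```

>>> {"name": "move_arm", "arguments": {
  "linear": [
    [0, 0.004, 0],
    [0, 0.004, 0],
    [0, 0.004, 0],
    [0, 0.004, 0]
  ],
  "twist": [
    [0, 0, 0],
    [0, 0, 0],
    [0, 0, 0],
    [0, 0, 0]
  ],
  "hand": [-1, -1, -1, -1]
}}

```text
time: 28.37
tool_pos: [455.8, -370.8, 43.3]
tcp_rot: [-90.1, 0.0, 74.1]
ft_force: [0.3, 1.8, 4.9]
finger_gap: 9.1
```

```bash
python3 - <<'E'
from h import *
s=r.sense(); print(s['tool_pos'],s['tcp_rot'],s['finger_gap'])
plan(454,-372,170,94.4); plan(541,-110,170,94.4)
E
```

```text
[ 455.80332357 -370.81673853   43.3431161 ] [-9.00641530e+01  2.41126293e-02  7.41251022e+01] 9.116297134250507
lin [-0.0056, -0.4222, 0.0042] tw [0.0007, -0.2253, -0.0004] rows>=3.0
lin [0.9137, -0.4225, -0.0358] tw [0.0007, -0.2253, -0.0004] rows>=7.2
```

>>> {"name": "move_arm", "arguments": {
  "linear": [
    [0, -0.12, 0.0],
    [0, -0.25, 0.0],
    [0.03, -0.38, 0.0],
    [0.15, -0.42, 0.0],
    [0.28, -0.42, -0.01],
    [0.41, -0.42, -0.02],
    [0.54, -0.42, -0.025],
    [0.67, -0.42, -0.03],
    [0.8, -0.42, -0.036],
    [0.914, -0.42, -0.036],
    [0.914, -0.42, -0.036],
    [0.914, -0.42, -0.036]
  ],
  "twist": [
    [0, 0, 0],
    [0, 0, 0],
    [0.001, -0.225, 0],
    [0.001, -0.225, 0],
    [0.001, -0.225, 0],
    [0.001, -0.225, 0],
    [0.001, -0.225, 0],
    [0.001, -0.225, 0],
    [0.001, -0.225, 0],
    [0.001, -0.225, 0],
    [0.001, -0.225, 0],
    [0.001, -0.225, 0]
  ],
  "hand": [-1, -1, -1, -1, -1, -1, -1, -1, -1, -1, -1, -1]
}}

```text
time: 29.37
tool_pos: [541.5, -108.2, 169.8]
tcp_rot: [-90.0, 0.0, 94.6]
ft_force: [-0.7, -0.3, -0.9]
finger_gap: 9.1
```

```bash
python3 - <<'E'
from h import *
s=r.sense(); print(s['tool_pos'],s['tcp_rot'],s['finger_gap'])
d=shot('wrist'); held(d); place('green',1,165); place('green',1,108)
E
```

```text
[ 541.52072583 -108.1926247   169.77620754] [-9.00018910e+01  4.79817299e-02  9.45846123e+01] 9.127490634945111
held n 3285 x [-16.5  16.9] y [-3.3  3.3  6.6] z [12.5 41.5 41.6]
  z~ 15 xmid 0.1
  z~ 22 xmid 0.1
  z~ 29 xmid 0.1
  z~ 36 xmid 0.1
target TCP [541.8 123.3]
lin [0.7739, 0.0146, -0.0626] tw [-0.0002, 0.0009, -0.0007] rows>=5.6
target TCP [541.8 123.3]
lin [0.7741, 0.2046, -0.0627] tw [-0.0002, 0.0009, -0.0007] rows>=5.8
```

>>> {"name": "move_arm", "arguments": {
  "linear": [
    [0.13, 0.0, -0.01],
    [0.27, 0.0, -0.02],
    [0.4, 0.0, -0.03],
    [0.53, 0.0, -0.04],
    [0.66, 0.0, -0.057],
    [0.774, 0.0, -0.066],
    [0.774, 0.07, -0.066],
    [0.774, 0.15, -0.066],
    [0.774, 0.2, -0.066],
    [0.774, 0.2, -0.066],
    [0.774, 0.2, -0.066]
  ],
  "twist": [
    [0, 0.001, -0.001],
    [0, 0.001, -0.001],
    [0, 0.001, -0.001],
    [0, 0.001, -0.001],
    [0, 0.001, -0.001],
    [0, 0.001, -0.001],
    [0, 0.001, -0.001],
    [0, 0.001, -0.001],
    [0, 0.001, -0.001],
    [0, 0.001, -0.001],
    [0, 0.001, -0.001]
  ],
  "hand": [-1, -1, -1, -1, -1, -1, -1, -1, -1, -1, -1]
}}

```text
time: 30.33
tool_pos: [542.3, 121.8, 108.8]
tcp_rot: [-89.9, 0.0, 94.3]
ft_force: [0.8, -0.5, -0.4]
finger_gap: 8.9
```

```bash
python3 - <<'E'
from h import *
s=r.sense(); print(s['tool_pos'],s['tcp_rot'],s['finger_gap'])
d=shot('wrist'); held(d); place('green',2.2,57)
E
```

```text
[542.28262959 121.84744318 108.75829409] [-8.98639113e+01  2.07628685e-03  9.42878909e+01] 8.896068691985732
held n 3273 x [-16.5  16.8] y [-3.3  3.3  6.7] z [12.5 41.5 41.6]
  z~ 15 xmid 0.0
  z~ 22 xmid 0.2
  z~ 29 xmid 0.2
  z~ 36 xmid 0.2
target TCP [543.  123.4]
lin [0.0042, 0.1772, 0.0009] tw [0.0001, -0.0012, 0.0001] rows>=1.3
```

>>> {"name": "move_arm", "arguments": {
  "linear": [
    [0.004, 0.03, 0.001],
    [0.004, 0.07, 0.001],
    [0.004, 0.1, 0.001],
    [0.004, 0.13, 0.001],
    [0.004, 0.155, 0.001],
    [0.004, 0.17, 0.001],
    [0.004, 0.176, 0.001],
    [0.004, 0.176, 0.001],
    [0.004, 0.176, 0.001]
  ],
  "twist": [
    [0, 0, 0],
    [0, 0, 0],
    [0, 0, 0],
    [0, 0, 0],
    [0, 0, 0],
    [0, 0, 0],
    [0, 0, 0],
    [0, 0, 0],
    [0, 0, 0]
  ],
  "hand": [-1, -1, -1, -1, -1, -1, -1, -1, -1]
}}

```text
time: 31.13
tool_pos: [543.0, 123.4, 57.3]
tcp_rot: [-90.0, -0.0, 94.3]
ft_force: [0.7, 0.3, -0.6]
finger_gap: 9.3
```

>>> {"name": "move_arm", "arguments": {
  "linear": [
    [0, 0, 0],
    [0, 0, 0],
    [0, 0, 0],
    [0, -0.05, 0],
    [0, -0.15, 0],
    [0, -0.3, 0],
    [-0.1, -0.4, 0.08],
    [-0.23, -0.5, 0.16],
    [-0.36, -0.6, 0.24],
    [-0.49, -0.6, 0.3],
    [-0.6, -0.6, 0.3],
    [-0.7, -0.6, 0.3]
  ],
  "twist": [
    [0, 0, 0],
    [0, 0, 0],
    [0, 0, 0],
    [0, 0, 0],
    [0, 0, 0],
    [0, 0, 0],
    [0, 0, 0],
    [0, 0, 0],
    [0, 0, 0],
    [0, 0, 0],
    [0, 0, 0],
    [0, 0, 0]
  ],
  "hand": [-0.3, -0.3, -0.3, -0.3, -0.3, -0.3, -0.3, -0.3, -0.3, -0.3, -0.3, -0.3]
}}

```text
time: 32.13
tool_pos: [468.8, -84.3, 238.9]
tcp_rot: [-90.2, 0.1, 94.4]
ft_force: [1.1, -0.1, -0.7]
finger_gap: 29.8
```

>>> {"name": "move_arm", "arguments": {
  "linear": [
    [0, 0, 0],
    [0, 0, 0],
    [0, 0, 0]
  ],
  "twist": [
    [0, 0, 0],
    [0, 0, 0],
    [0, 0, 0]
  ],
  "hand": [-0.3, -0.3, -0.3]
}}

```text
time: 32.38
tool_pos: [468.9, -84.2, 239.0]
tcp_rot: [-90.2, 0.0, 94.3]
ft_force: [0.6, 0.2, 0.6]
finger_gap: 29.9
```

```bash
python3 - <<'E'
from h import *
s=r.sense(); print(s['tool_pos'],s['tcp_rot'],s['finger_gap'])
d=shot('wrist','w10.png'); seated(d)
P=cloud(d)
m=(P[...,2]>62)&(P[...,2]<78)&(P[...,0]>480)&(P[...,0]<620)&(P[...,1]>-80)&(P[...,1]<-25); print('handle',fin(P,m))
for k,v in labels(d).items(): print(k,v)
E
```

```text
[468.88673443 -84.23588969 238.9834328 ] [-9.02435582e+01  3.92051965e-02  9.43008605e+01] 29.910904770473227
seated red (array([541.6,  79.7]), array([48.5, 10.8]), 4.9, array([62.7, 84.7]), 721) err along,across [2.5 2.5]
seated yellow (array([546.8,  31.1]), array([49.3, 10.3]), 3.9, array([63. , 84.7]), 613) err along,across [-0.3  1.1]
seated green (array([540.9, 122.6]), array([49.9, 11.8]), 3.5, array([62.7, 84.6]), 821) err along,across [-0.7 -0.1]
seated blue (array([533.7, 213.7]), array([50., 13.]), 5.5, array([62.8, 84.5]), 1022) err along,across [-1.3  0.1]
seated black (array([536.4, 168.1]), array([49.9, 11.8]), 5.5, array([62.6, 84.5]), 923) err along,across [-0.9  0.9]
handle (array([571. , -46.3]), array([69. ,  9.8]), 5.5, array([63.2, 70.7]), 383)
yellow (array([610.2,  36.8]), array([45.1, 19.8]), 81.1, 246)
red (array([602.7,  82.6]), array([41.5, 19.3]), 87.2, 264)
green (array([603.7, 128.6]), array([39.9, 26. ]), -84.4, 384)
blue (array([600.1, 220.9]), array([40.9, 24.5]), -85.7, 383)
```

View pics/w10.png

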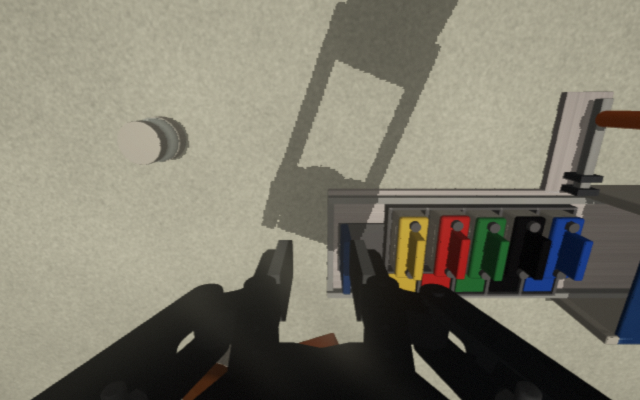

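All five cassettes are fully down in the slots of their own colour. The fins run from (412,250) to (570,250), and fin tops measure 84.6 mm. Now I'll grip the handle and push the tray home.

```bash
python3 - <<'E'
from h import *
plan(571.5,-46.5,110,94.4); plan(571.5,-46.5,33,94.4)
E
```

```text
lin [0.0971, 0.4302, -0.349] tw [0.0023, -0.0001, -0.0003] rows>=4.0
lin [0.0972, 0.6869, -0.3481] tw [0.0023, -0.0001, -0.0003] rows>=5.6
```

>>> {"name": "move_arm", "arguments": {
  "linear": [
    [0.05, 0.1, -0.12],
    [0.097, 0.2, -0.24],
    [0.097, 0.3, -0.349],
    [0.097, 0.43, -0.349],
    [0.097, 0.43, -0.349],
    [0.097, 0.55, -0.349],
    [0.097, 0.65, -0.349],
    [0.097, 0.687, -0.349],
    [0.097, 0.687, -0.349],
    [0.097, 0.687, -0.349],
    [0.097, 0.687, -0.349],
    [0.097, 0.687, -0.349]
  ],
  "twist": [
    [0.002, 0, 0],
    [0.002, 0, 0],
    [0.002, 0, 0],
    [0.002, 0, 0],
    [0.002, 0, 0],
    [0.002, 0, 0],
    [0.002, 0, 0],
    [0.002, 0, 0],
    [0.002, 0, 0],
    [0.002, 0, 0],
    [0.002, 0, 0],
    [0.002, 0, 0]
  ],
  "hand": [0.06, 0.06, 0.06, 0.06, 0.06, 0.06, 0.06, 0.06, 0.06, -1, -1, -1],
  "force": 40
}}

```text
time: 33.43
tool_pos: [573.9, -46.5, 36.0]
tcp_rot: [-90.3, 0.1, 94.4]
ft_force: [-1.2, 1.5, 13.6]
finger_gap: 9.5
```

>>> {"name": "move_arm", "arguments": {
  "linear": [
    [0, 0.002, 0],
    [0, 0.002, 0],
    [0, 0.002, 0]
  ],
  "twist": [
    [0, 0, 0],
    [0, 0, 0],
    [0, 0, 0]
  ],
  "hand": [-1, -1, -1]
}}

```text
time: 33.68
tool_pos: [574.2, -46.8, 36.1]
tcp_rot: [-90.3, 0.1, 94.4]
ft_force: [-1.7, 0.6, 4.2]
finger_gap: 9.6
```

```bash
python3 - <<'E'
from h import *
s=r.sense(); print(s['tool_pos'],s['tcp_rot'],s['finger_gap'])
plan(553.5,200,34,94.4)
E
```

```text
[574.15847404 -46.79648974  36.07815283] [-90.33065214   0.1007748   94.39927389] 9.596930736854349
lin [0.8255, 0.0054, 0.0056] tw [0.0037, -0.0, -0.0011] rows>=5.9
```

>>> {"name": "move_arm", "arguments": {
  "linear": [
    [0.03, 0, 0.001],
    [0.09, 0, 0.002],
    [0.16, 0, 0.003],
    [0.24, 0, 0.003],
    [0.32, 0, 0.004],
    [0.4, 0, 0.004],
    [0.48, 0, 0.004],
    [0.56, 0, 0.005],
    [0.64, 0, 0.005],
    [0.71, 0, 0.005],
    [0.76, 0, 0.005],
    [0.78, 0, 0.005]
  ],
  "twist": [
    [0.002, 0, 0],
    [0.002, 0, 0],
    [0.002, 0, 0],
    [0.002, 0, 0],
    [0.002, 0, 0],
    [0.002, 0, 0],
    [0.002, 0, 0],
    [0.002, 0, 0],
    [0.002, 0, 0],
    [0.002, 0, 0],
    [0.002, 0, 0],
    [0.002, 0, 0]
  ],
  "hand": [-1, -1, -1, -1, -1, -1, -1, -1, -1, -1, -1, -1]
}}

```text
time: 34.68
tool_pos: [554.8, 188.0, 36.1]
tcp_rot: [-90.2, 0.1, 94.5]
ft_force: [0.8, -5.4, 1.2]
finger_gap: 9.5
```

>>> {"name": "move_arm", "arguments": {
  "linear": [
    [0.015, 0, 0],
    [0.03, 0, 0],
    [0.04, 0, 0],
    [0.05, 0, 0],
    [0.053, 0, 0],
    [0.056, 0, 0],
    [0.06, 0, 0],
    [0.06, 0, 0]
  ],
  "twist": [
    [0, 0, 0],
    [0, 0, 0],
    [0, 0, 0],
    [0, 0, 0],
    [0, 0, 0],
    [0, 0, 0],
    [0, 0, 0],
    [0, 0, 0]
  ],
  "hand": [-1, -1, -1, -1, -1, -1, -1, -1]
}}

```text
time: 35.35
tool_pos: [553.5, 205.8, 36.1]
tcp_rot: [-90.2, 0.1, 94.4]
ft_force: [0.5, -3.0, -0.8]
finger_gap: 9.9
```

>>> {"name": "move_arm", "arguments": {
  "linear": [
    [0.004, 0, 0],
    [0.008, 0, 0],
    [0.011, 0, 0],
    [0.014, 0, 0],
    [0.017, 0, 0],
    [0.017, 0, 0]
  ],
  "twist": [
    [0, 0, 0],
    [0, 0, 0],
    [0, 0, 0],
    [0, 0, 0],
    [0, 0, 0],
    [0, 0, 0]
  ],
  "hand": [-1, -1, -1, -1, -1, -1]
}}

```text
time: 35.85
tool_pos: [553.4, 206.3, 36.1]
tcp_rot: [-90.1, 0.5, 94.4]
ft_force: [-1.9, -27.4, 6.5]
finger_gap: 9.7
```

>>> {"name": "move_arm", "arguments": {
  "linear": [
    [0, 0, 0],
    [0, 0, 0],
    [0, 0, 0],
    [0, 0, 0],
    [0, -0.06, 0],
    [0, -0.15, 0],
    [0, -0.27, 0],
    [-0.1, -0.4, 0.1],
    [-0.2, -0.5, 0.2],
    [-0.3, -0.5, 0.3],
    [-0.3, -0.5, 0.35],
    [-0.3, -0.5, 0.35]
  ],
  "twist": [
    [0, 0, 0],
    [0, 0, 0],
    [0, 0, 0],
    [0, 0, 0],
    [0, 0, 0],
    [0, 0, 0],
    [0, 0, 0],
    [0, 0, 0],
    [0, 0, 0],
    [0, 0, 0],
    [0, 0, 0],
    [0, 0, 0]
  ],
  "hand": [-0.1, -0.1, -0.1, -0.1, -0.1, -0.1, -0.1, -1, -1, -1, -1, -1]
}}

```text
time: 36.85
tool_pos: [451.6, 108.0, 187.7]
tcp_rot: [-90.1, 0.5, 94.3]
ft_force: [-0.6, -0.4, -0.9]
finger_gap: -0.1
```

```bash
python3 - <<'E'
from h import *
s=r.sense(); print(s['tool_pos'],s['tcp_rot'],s['finger_gap'])
d=shot('wrist','w11.png'); P=cloud(d)
m=(P[...,2]>60)&(P[...,2]<75)&(P[...,0]>480)&(P[...,0]<620)&(P[...,1]>180)&(P[...,1]<225); print('handle',fin(P,m))
P,M=seg(d,75,100,(330,500,170,290)); print('knob',fin(P,M['orange']))
plan(347,228,130,94.4); plan(347,228,48,94.4)
E
```

```text
[451.55884417 107.95396163 187.71567085] [-90.13474728   0.50861139  94.34198403] -0.1435457571620428
handle (array([530.1, 204.1]), array([29.1, 10.4]), 6.0, array([61. , 70.5]), 317)
knob (array([380., 231.]), array([17.4, 16.3]), -78.3, array([76.7, 86.9]), 430)
lin [0.4233, 0.1872, 0.3254] tw [0.0027, -0.0008, -0.0051] rows>=4.1
lin [0.4255, 0.4606, 0.3266] tw [0.0027, -0.0008, -0.0051] rows>=5.1
```

View pics/w11.png

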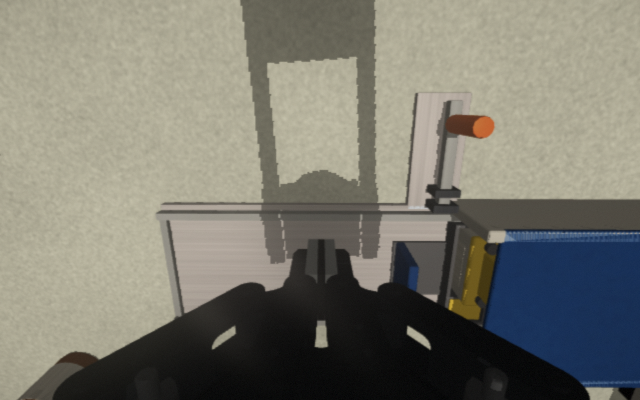

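The tray is home: handle edge at (405,270), yellow cassette just inside the mouth, knob at (483,127). Now I'll shut the latch from the robot's side.

>>> {"name": "move_arm", "arguments": {
  "linear": [
    [0.1, 0.05, 0.08],
    [0.2, 0.05, 0.16],
    [0.3, 0.05, 0.24],
    [0.424, 0.1, 0.326],
    [0.424, 0.187, 0.326],
    [0.424, 0.187, 0.326],
    [0.424, 0.3, 0.326],
    [0.425, 0.4, 0.326],
    [0.425, 0.46, 0.326],
    [0.425, 0.46, 0.326],
    [0.425, 0.46, 0.326]
  ],
  "twist": [
    [0.003, 0, -0.005],
    [0.003, 0, -0.005],
    [0.003, 0, -0.005],
    [0.003, 0, -0.005],
    [0.003, 0, -0.005],
    [0.003, 0, -0.005],
    [0.003, 0, -0.005],
    [0.003, 0, -0.005],
    [0.003, 0, -0.005],
    [0.003, 0, -0.005],
    [0.003, 0, -0.005]
  ],
  "hand": [-1, -1, -1, -1, -1, -1, -1, -1, -1, -1, -1]
}}

```text
time: 37.82
tool_pos: [347.2, 227.5, 48.1]
tcp_rot: [-89.8, 0.1, 94.3]
ft_force: [0.8, 0.1, 0.6]
finger_gap: -0.1
```

```bash
python3 - <<'E'
from h import *
s=r.sense(); print(s['tool_pos'],s['tcp_rot'],s['finger_gap'],s['ft_force'])
plan(402,232,48,94.4)
E
```

```text
[347.15330594 227.49063189  48.11436499] [-8.98438463e+01  5.58662169e-02  9.43020121e+01] -0.09092219891071596 [0.77530806 0.05415592 0.60823279]
lin [0.0013, -0.0001, -0.1834] tw [-0.0017, -0.0011, -0.0006] rows>=1.3
```

>>> {"name": "move_arm", "arguments": {
  "linear": [
    [0, 0, -0.03],
    [0, 0, -0.06],
    [0, 0, -0.08],
    [0, 0, -0.1],
    [0, 0, -0.12],
    [0, 0, -0.14],
    [0, 0, -0.16],
    [0, 0, -0.175],
    [0, 0, -0.185],
    [0, 0, -0.19],
    [0, 0, -0.19]
  ],
  "twist": [
    [0, 0, 0],
    [0, 0, 0],
    [0, 0, 0],
    [0, 0, 0],
    [0, 0, 0],
    [0, 0, 0],
    [0, 0, 0],
    [0, 0, 0],
    [0, 0, 0],
    [0, 0, 0],
    [0, 0, 0]
  ],
  "hand": [-1, -1, -1, -1, -1, -1, -1, -1, -1, -1, -1]
}}

```text
time: 38.73
tool_pos: [404.3, 231.7, 47.9]
tcp_rot: [-89.9, 0.1, 94.3]
ft_force: [-0.0, -0.5, 0.2]
finger_gap: -0.0
```

>>> {"name": "move_arm", "arguments": {
  "linear": [
    [0, 0, -0.004],
    [0, 0, -0.008],
    [0, 0, -0.011],
    [0, 0, -0.014],
    [0, 0, -0.014]
  ],
  "twist": [
    [0, 0, 0],
    [0, 0, 0],
    [0, 0, 0],
    [0, 0, 0],
    [0, 0, 0]
  ],
  "hand": [-1, -1, -1, -1, -1]
}}

```text
time: 39.15
tool_pos: [407.2, 231.9, 47.7]
tcp_rot: [-89.7, 0.1, 94.3]
ft_force: [-9.2, 0.3, 6.5]
finger_gap: -0.2
```

>>> {"name": "move_arm", "arguments": {
  "linear": [
    [0, 0, 0.02],
    [0, 0, 0.04],
    [0, -0.1, 0.04],
    [0, -0.22, 0.04],
    [-0.1, -0.34, 0.03],
    [-0.2, -0.46, 0.0],
    [-0.3, -0.58, -0.05],
    [-0.35, -0.6, -0.1],
    [-0.4, -0.6, -0.1],
    [-0.4, -0.6, -0.1],
    [-0.4, -0.6, -0.1]
  ],
  "twist": [
    [0, 0, 0],
    [0, 0, 0],
    [0, 0, 0],
    [0, 0, 0],
    [0, 0, 0],
    [0, 0, 0],
    [0, 0, 0],
    [0, 0, 0],
    [0, 0, 0],
    [0, 0, 0],
    [0, 0, 0]
  ],
  "hand": [-1, -1, -1, -1, -1, -1, -1, -1, -1, -1, -1]
}}

```text
time: 40.07
tool_pos: [447.0, 114.4, 227.6]
tcp_rot: [-89.7, 0.1, 94.2]
ft_force: [-1.6, -0.1, -0.6]
finger_gap: 0.3
```

```bash
python3 - <<'E'
from h import *
s=r.sense(); print(s['tool_pos'],s['tcp_rot'],s['time'])
d=shot('wrist','w12.png'); P=cloud(d)
m=(P[...,2]>60)&(P[...,2]<75)&(P[...,0]>480)&(P[...,0]<620)&(P[...,1]>180)&(P[...,1]<225); print('handle',fin(P,m))
P,M=seg(d,75,100,(330,500,170,290)); print('knob',fin(P,M['orange']))
P,M=seg(d,55,95,(480,640,215,330)); 
for k in('yellow','red'): print(k,fin(P,M[k]))
shot('side','s12.png')
a=cv2.imread('pics/w12.png'); b=cv2.imread('pics/s12.png')[120:280,160:460]
b=cv2.resize(b,(640,341),interpolation=cv2.INTER_CUBIC)[:200]; cv2.imwrite('pics/c12.png',np.vstack([a,b]))
E
```

```text
[446.98592848 114.35442246 227.64768968] [-8.97153530e+01  7.04365014e-02  9.41888237e+01] 40.0667
handle (array([537.1, 204.9]), array([42.9, 10.6]), 4.7, array([60.6, 70.6]), 346)
knob (array([424.5, 234.1]), array([16.6, 16. ]), -87.6, array([76.9, 86.8]), 270)
yellow (array([528.2, 274.6]), array([53.5, 12.9]), 1.0, array([55.2, 70.2]), 272)
red None
```

View pics/c12.png

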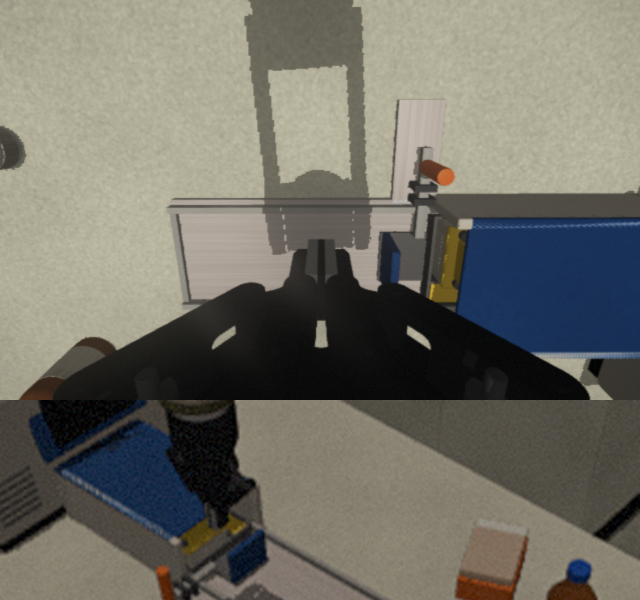

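The latch knob at (445,177) has moved 44 mm back, and the bar now lies across the tray front. The tray is home and the bystanders are in place.

```bash
python3 -c "
from bench import r
print(r.hand_in())"
```

```text
the job is handed in; nothing more can be done
None
```

The job is done and handed in at about 40 s of the 210 s. All five cassettes are in the slots of their own colour, the tray is pushed home and the latch is shut. The hand-in reported no verdict.

I pushed the latch aside to its stop, then pulled the tray to its end stop. The black, yellow, blue, red and green cassettes went in one at a time. I then pushed the loaded tray until it met the stop (27 N) and pushed the latch shut.

**Last checks, cassettes:** With the tray still out, every fin top measured 84.6 mm, which means fully down. Positions were within 2.5 mm of the slot centres, red being the furthest off. I didn't measure them again once the tray was home; only the yellow one was visible inside the bay.

**Last checks, tray and latch:** After the push, the camera and the gripper both put the handle at y ≈ 206 mm. The knob came back 44.3 mm from fully open, so the latch should be within about 1 mm of shut. The arm was clear of everything and the jar, bottle and tip box were not touched.

**Disagreements:**
- The tray sprang back about 5 mm when I let go of it at the end stop. That stayed within both limits.
- One partly hidden view put blue 4.3 mm off, but clearer views later gave 1.3–1.6 mm.

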